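# Snap the last paste pot shut with the lid press

## Task

Two paste pots stand on the filling machine's top, and one still has its lid sitting loose and high. Lift the lid press out of its rest, stand it upright on its foot and let go; take it again straight from above by its black grip, and, with its foot inside the lid's raised rim, press the loose lid squarely down until it snaps fully home. Leave the press standing upright on a bench top; never push a lid with the gripper, and leave the other pot, the two bottles and the tape where they are.

Things in the scene. Friction and masses are not known exactly. Their poses are not given: they have to be found in the camera images.
- press_mid (a point): lid press: round foot 64 mm across (edge chamfered), 14 mm thick; aluminium stem 26 mm across; black grip at the end, 40 mm across, 34 mm long; 130 mm long, about 0.26 kg. This point is on its axis, 65 mm above the foot's face; z runs from foot to grip. At the start it lies in its rest, grip 20 degrees up; the rest's V holds the stem 86 mm from the face; 24 to 76 mm of the stem is free to grasp
- press_grip (a point): centre of the lid press's black grip (40 mm across), on the axis, 113 mm above the foot's face and 17 mm below the grip's end; z runs from foot to grip
- press: the whole lid press; origin at the centre of its foot's flat face, z from foot to grip
- lid_1: one of the two equal lids: round grey plastic, 86 mm across and 18.5 mm high, ribbed skirt, flat top in a raised rim. Origin: centre of the skirt's lower edge, z up. The flat top, 70 mm across, lies 15 mm above the origin; the rim stands 3 mm higher. A closed lid's origin lies 60.5 mm over the bench; a loose lid rests 10 mm higher. At about 14 N (10 to 20) it gives way, springs down home by itself and stands solid
- lid_2: one of the two equal lids: round grey plastic, 86 mm across and 18.5 mm high, ribbed skirt, flat top in a raised rim. Origin: centre of the skirt's lower edge, z up. The flat top, 70 mm across, lies 15 mm above the origin; the rim stands 3 mm higher. A closed lid's origin lies 60.5 mm over the bench; a loose lid rests 10 mm higher. At about 14 N (10 to 20) it gives way, springs down home by itself and stands solid
- pot_1: one of the two equal round white plastic paste pots, filled (about 0.45 kg) and standing free on the machine's top: 83 mm across, shoulder 60 mm high, neck 67 mm across up to 72.5 mm under the lid. Origin: centre of its underside, z up. lid_1 sits on it. Only one of the two lids is still loose, on either place
- pot_2: one of the two equal round white plastic paste pots, filled (about 0.45 kg) and standing free on the machine's top: 83 mm across, shoulder 60 mm high, neck 67 mm across up to 72.5 mm under the lid. Origin: centre of its underside, z up. lid_2 sits on it. Only one of the two lids is still loose, on either place
- press_rest: dark steel rest of the lid press, fixed to the packing table: foot plate 110 x 56 x 4 mm with a V cradle 63 mm high at its -x end and a rubber stop at +x. Origin: centre of its underside; the press's grip points to its -x. The tops of packing table and machine are both at z = 0; the packing table always has room for the press's foot at x 0.395, y -0.33
- bottle_near: small gold oval bottle 26 x 52 x 97 mm standing on the packing table; origin at its underside
- bottle_far: small gold oval bottle 26 x 52 x 97 mm standing on the machine's top behind the pots; origin at its underside. Left of the pots stands the filling head: pipes and valves up to 0.26 m high, from y = -0.03 to the left; one pipe elbow, beyond x = 0.61, reaches out to y = -0.11 at heights 0.13 to 0.19 m
- tape_roll: roll of packing tape lying flat, 103 mm across, 48 mm high; origin at its underside

How it is judged:
On the way, in this order (a step that is already met when the one before it is completed fails the run):
1. the press stands upright on its foot, on the loose lid or on a bench top, let go (angle between press's own z axis and vertical below 0.1 rad and contact force between the fingers and press below 0.05 N and linear speed of press below 0.03 m/s), for 0.1 s.
2. the press, held by its black grip (within 30 mm of its centre) and upright, stands inside the lid's rim (within 6 mm of the centre, at most 15 mm up), and the lid is home (z of lid_2 in the frame of pot_2 below 0.0635 m and angle between the z axis of lid_2 and the z axis of pot_2, either way round below 0.04 rad and horizontal distance between lid_2 and pot_2 below 0.004 m and angle between press's own z axis and vertical below 0.08 rad and horizontal distance between press and lid_2 below 0.006 m and z of press in the frame of lid_2 below 0.03 m and contact force between the fingers and press above 1 N and distance between the grasp point and press_grip below 0.03 m), for 0.05 s.
At the end, for the whole second after the job is handed in: Both lids are home on their pots (skirt edge within 3 mm of fully down, square within 2 degrees, within 4 mm of the pot's axis), the pots stand upright, and the press stands upright (within 3 degrees), at rest and let go, with its foot on a bench top (within 4 mm) (z of lid_2 in the frame of pot_2 below 0.0635 m and angle between the z axis of lid_2 and the z axis of pot_2, either way round below 0.04 rad and horizontal distance between lid_2 and pot_2 below 0.004 m and z of lid_1 in the frame of pot_1 below 0.0635 m and angle between pot_2's own z axis and vertical below 0.04 rad and angle between press's own z axis and vertical below 0.05 rad and height (world z) of press between -0.004 and 0.004 m and linear speed of each of press, lid_2 below 0.02 m/s); the robot touches nothing.
It fails at once if the gripper or arm pushes on a lid (more than 1 N) (contact force between any of the fingers, the arm and lid_1 above 1 N or contact force between any of the fingers, the arm and lid_2 above 1 N).
It fails at once if the pot that was already closed, or its lid, is moved more than 10 mm (distance of any of pot_1, lid_1 from where it was at the start of the episode above 0.01 m).
It fails at once if a bottle or the tape roll is moved more than 20 mm (distance of any of bottle_near, bottle_far, tape_roll from where it was at the start of the episode above 0.02 m).
It also fails if it takes over 48 s, if anything falls off the work surface, if the arm or the gripper's body presses on something with over 40 N, if the wrist force passes 120 N, or if a joint passes its speed limit or range.

## Robot

A 7-joint arm with a two-finger parallel gripper is mounted at the origin on a cart in front of the work surface, level with it; the furniture and walls round the work are solid. World frame = base frame: x ahead of the robot, y to its left, z up, the work surface at z = 0. Lengths are in m, angles in rad, forces in N, time in s.
With the tool pointing down it reaches from about 0.35 to 0.9 m from the base axis. Payload 8.1 kg.
Tool frame: the origin (TCP) lies on the centre line of the jaws, within the pads' length; the fingertips stand 14 mm ahead of it and the grasp point (between the pads) lies 5 mm behind it; z points along the fingers, y is the direction in which the jaws open and shut (so a half turn about z gives the same grasp; the last joint's range is limited). The gripper opens to 92 mm and grips with 3 to 60 N. Pads are 19 mm wide; open, the fingers measure 130 mm over their backs; the gripper's body (75 mm by 190 mm) begins 47 mm behind the grasp point.
Start: joints at [-1.213, 0.434, 0.025, 1.573, -0.012, 1.134, -0.075], TCP at [0.278, 0.56, 0.241] pointing down, gripper open.
Joint ranges: [-2.62, 2.62], [-0.44, 2.09], [-1.27, 1.32], [0.08, 2.57], [-1.32, 4.46], [0.12, 2], [-2.74, 2.74]. Speed limits (rad/s): [2.22, 2.22, 3.01, 3.01, 3.14, 3.14, 3.14].

## Interface

Orientations are given as a rotation vector (axis times angle).
In Python, from cell import arm, optics gives the robot as it stands.
- The arm moves only by the shell command python3 -m creep 'ROWS' [FORCE]. ROWS is JSON, a list of rows, each an object with "translation": the shift along the tool's x, y, z in m, a list of three; "rot": the turn, a rotation vector about the tool's x, y, z in degrees, a list of three; "jaw": the finger opening in m, from 0 to 0.0918. In form: [{"translation": [x, y, z], "rot": [wx, wy, wz], "jaw": jaw}, ...]. A call has 1 to 12 rows; each row shifts and turns the commanded pose from where the row before left it, along the tool's axes as they then stand; what a row does not reach is not made up. A row lasts 1/12 s, in which the tool goes at most 41.7 mm and 7.16 degrees, less where a joint would pass 70% of its speed; a pose out of reach is approached as far as the arm can. A call is refused whole if a number of a shift passes 0.0417 or a number of a turn 7.16, either way. A call with a gripper value outside its range is refused whole. The fingers move at their own pace and stop on an object; FORCE is the grip in N (left out, the last holds). Time passes only in rows, so rows that do not move let the fingers close. It gives the time, the measured TCP pose, the force and the opening at its end, in the units of the state.
- arm.observe(): the state, without advancing time (a new reading comes with each control period).
- optics.get_image(name): name is "scene" or "top" or "wrist"; returns the picture (400x640x3 uint8, red, green, blue); there is no depth.
- optics.camera_info(name): a dict with "fx", "fy", "cx", "cy" (pixels), "R" (3x3) and "t" (3): a world point X has camera coordinates R X + t. Camera axes: x right, y down, z forward; pixel columns grow to the right and rows downward; lengths in m; the calibration is good to about 2 mm. A picture is of the moment at which its call begins: read the wrist's pose just before it. camera_info takes no time and is no camera call; for the wrist camera it gives the pose at the moment of the call.
- arm.sign_off(): hands the job in, once; it reports no verdict.
Trained networks look in the newest picture that a camera, given by its name, has taken for a name from the list of things; names that differ only in an ending like _2 or _b are one class to them, and where a whole thing is asked for, a point or a joint stands for the part that bears it (a point fixed in the world has none). Each returns a list of dicts, best first, with "score" (0 to 1); they miss things now and then, are a little off and sometimes report something else, mostly with a low value. They report only what shows in the picture. A call takes as long as a camera call.
- optics.boxes_of(camera, thing): "location" ([column, row] in pixels, amid what is visible of it).
- optics.pinpoint(camera, thing): "location" ([column, row] in pixels: a listed point, or the origin of a listed thing).
The state is a dict: "clock": time; "joints": joint angles; "dq": joint speeds; "joint_efforts": joint torques, N m; "position": TCP position; "ee_rot": TCP orientation; "force": force on the tool from outside, world axes, zero at the start; "ft_torque": the same for the moment, N m; "width": opening from 0.0 (shut) to 1.0 (fully open).
Only numpy, scipy, OpenCV 4.12 (cv2) and the standard library are available. Lean on these libraries where they do the work, as an engineer would, in place of code of your own. Each camera call takes 0.05 s, during which the arm holds its last target.

## Working session

There is one attempt and no reset: what is moved stays moved. The work goes in short steps, Python scripts to look and compute and a shell command to move; the robot and the scene stay as the last step left them, time stands still between calls to the robot, and variables do not carry over. Pictures are saved under pics/ and viewed, and the job is handed in when it is done.

```bash
ls; mkdir -p pics; python3 - <<'E'
from cell import arm, optics
import cv2
s=arm.observe(); print({k:s[k] for k in s})
for n in ["scene","top","wrist"]:
    im=optics.get_image(n); cv2.imwrite(f"pics/{n}0.png",im[:,:,::-1])
    ci=optics.camera_info(n); print(n,ci)
    for t in ["press_mid","press_grip","press","lid_1","pot_1","press_rest","bottle_near","tape_roll"]:
        r=optics.pinpoint(n,t); print(n,t,[(round(d['score'],2),[round(x,1) for x in d['location']]) for d in r[:4]])
print(arm.observe()['clock'])
E
```

```text
pics
{'clock': 0.0, 'joints': array([-1.21264119,  0.43522529,  0.02493052,  1.57414287, -0.01156547,
        1.13398653, -0.0751015 ]), 'dq': array([ 0.00119296,  0.00090774,  0.00244619,  0.00046123,  0.00089961,
       -0.00129755,  0.00015631]), 'joint_efforts': array([ 6.19374623e-04, -6.67830563e+01,  9.85500924e-01, -3.14464974e+01,
       -6.04389142e-02,  4.27285081e-02,  2.06032705e-04]), 'position': array([0.27770218, 0.559345  , 0.23992534]), 'ee_rot': array([-7.17347262e-01, -3.05837850e+00,  2.51912266e-03]), 'force': array([-0.65273781,  0.73225732, -0.9650415 ]), 'ft_torque': array([-0.00579389, -0.02650682, -0.03974083]), 'width': 0.9996062334695635}
scene {'fx': 367.47328592002606, 'fy': 367.47328592002606, 'cx': 321.94635047718486, 'cy': 193.8822858583857, 'R': array([[ 0.63694521, -0.77089867,  0.00400473],
       [-0.59326946, -0.49348531, -0.63600597],
       [ 0.49227244,  0.40272508, -0.77167374]]), 't': array([-0.57700892,  0.16656016,  0.79648574])}
scene press_mid [(0.7, [355.4, 237.2]), (0.54, [360.8, 240.4]), (0.51, [271.0, 148.8])]
scene press_grip [(0.7
[... 905 characters left out ...]
, (0.7, [211.1, 164.0])]
top pot_1 [(0.72, [216.8, 168.9])]
top press_rest [(0.86, [372.8, 202.6]), (0.29, [216.2, 170.9])]
top bottle_near [(0.79, [345.5, 261.6])]
top tape_roll [(0.65, [418.7, 240.7])]
wrist {'fx': 317.1488462923542, 'fy': 317.1488462923542, 'cx': 317.9272438065064, 'cy': 197.87685726077575, 'R': array([[ 4.45348264e-01,  8.95357371e-01,  3.20101854e-04],
       [ 8.62507270e-01, -4.29104613e-01,  2.68235791e-01],
       [ 2.40304250e-01, -1.19182254e-01, -9.63353236e-01]]), 't': array([-0.62556972, -0.033949  ,  0.38967601])}
wrist press_mid []
wrist press_grip []
wrist press []
wrist lid_1 []
wrist pot_1 []
wrist press_rest []
wrist bottle_near []
wrist tape_roll []
1.35
```

View pics/scene0.png

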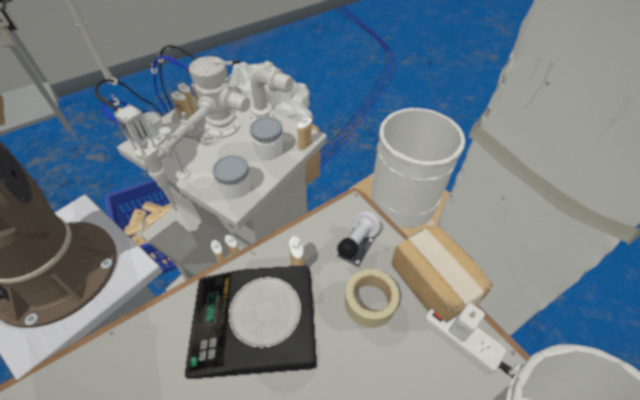

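View pics/top0.png

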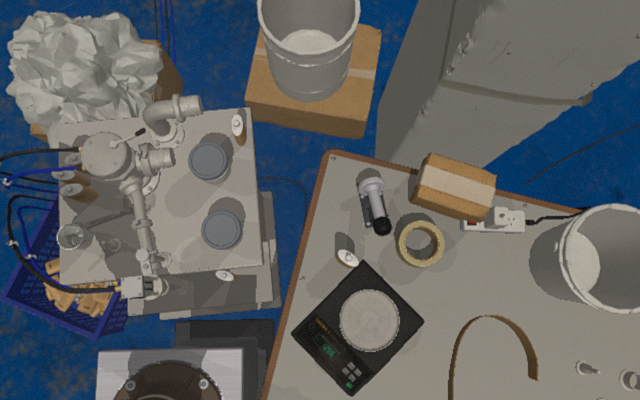

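```bash
cat > h.py <<'E'
import numpy as np
from cell import arm, optics
from scipy.spatial.transform import Rotation as Ro
from scipy.optimize import least_squares
def P(ci):
    K=np.array([[ci['fx'],0,ci['cx']],[0,ci['fy'],ci['cy']],[0,0,1]]); return K@np.c_[ci['R'],ci['t']]
def tri(cis,pts):
    A=[]
    for ci,(u,v) in zip(cis,pts):
        p=P(ci); A+= [u*p[2]-p[0], v*p[2]-p[1]]
        A[-1]=A[-1]/ci['fx']; A[-2]=A[-2]/ci['fx']
    A=np.array(A); return np.linalg.lstsq(A[:,:3],-A[:,3],rcond=None)[0]
def proj(ci,X):
    x=P(ci)@np.r_[X,1]; return x[:2]/x[2]
def onz(ci,uv,z):
    d=ci['R'].T@np.array([(uv[0]-ci['cx'])/ci['fx'],(uv[1]-ci['cy'])/ci['fy'],1]); c=-ci['R'].T@ci['t']
    return c+d*(z-c[2])/d[2]
E
python3 - <<'E'
from h import *
s=optics.camera_info('scene');t=optics.camera_info('top')
for n,a,b in [('mid',(355.4,237.2),(377,210.2)),('grip',(346.3,252.1),(383.2,225.1)),('foot',(369.2,220.8),(370.3,180.6)),('lidA',(266.2,128.9),(211.1,164)),('lidB',(231.4,171),(223.1,228.1)),('rest',(361.6,244.2),(372.8,202.6)),('bot',(293.6,263.3),(345.5,261.6)),('tape',(369.6,299.4),(418.7,240.7))]:
    X=tri([s,t],[a,b]); print(n,X.round(4),proj(s,X).round(1),proj(t,X).round(1))
print(arm.observe()['clock'])
E
```

```text
mid [ 0.4476 -0.4682  0.0623] [354.6 237.4] [377.5 209.6]
grip [ 0.4103 -0.4778  0.0622] [347.6 251.7] [382.4 226.1]
foot [ 0.5204 -0.458   0.0347] [369.  220.9] [370.4 180.4]
lidA [ 0.5503 -0.1026  0.0927] [265.3 129.1] [211.7 163.1]
lidB [ 0.4089 -0.1251  0.0658] [231.9 170.9] [222.8 228.6]
rest [ 0.4768 -0.4687 -0.0021] [360.3 244.5] [373.7 201.6]
bot [ 0.3339 -0.3956  0.0256] [294.1 263.2] [345.2 262. ]
tape [ 0.3782 -0.5657  0.0135] [371.3 298.9] [417.7 241.9]
1.35
```

```bash
python3 - <<'E'
from h import *
s=arm.observe(); R=Ro.from_rotvec(s['ee_rot']).as_matrix(); print(R.round(3)); 
ci=optics.camera_info('wrist'); c=-ci['R'].T@ci['t']; print('cam in tool',R.T@(c-s['position']), 'axes in tool\n',(R.T@ci['R'].T).round(3))
t=optics.camera_info('top')
print('spot',proj(t,[.395,-.33,0]), 'lidloose', proj(t,[.55,-.1026,.0855]))
for n,uv in dict(scaleTL=(360,262),scaleL=(292,345),scaleR=(424,320),tabTL=(330,152),tabL=(268,390),mTR=(253,110),mBR=(262,265),box=(415,205),boxT=(425,155),bn=(340,255)).items(): print(n,onz(t,uv,0.0).round(3))
E
```

```text
[[-0.896  0.445 -0.   ]
 [ 0.445  0.896  0.   ]
 [ 0.     0.    -1.   ]]
cam in tool [ 0.07133772  0.00048586 -0.14394207] axes in tool
 [[-0.001 -0.963 -0.268]
 [ 1.    -0.001  0.   ]
 [-0.    -0.268  0.963]]
spot [315.80047328 236.63989574] lidloose [212.30502009 164.06237554]
scaleTL [ 0.335 -0.432  0.   ]
scaleL [ 0.152 -0.273  0.   ]
scaleR [ 0.201 -0.574  0.   ]
tabTL [ 0.599 -0.367  0.   ]
tabL [ 0.057 -0.22   0.   ]
mTR [ 0.707 -0.181  0.   ]
mBR [ 0.331 -0.205  0.   ]
box [ 0.467 -0.567  0.   ]
boxT [ 0.59  -0.597  0.   ]
bn [ 0.351 -0.386  0.   ]
```

```bash
cat > rec.py <<'E'
from h import *
import json,sys
s=arm.observe()
open('log.jsonl','a').write(json.dumps([s['clock'],list(s['joints']),list(s['position']),list(s['ee_rot'])])+'\n')
R=Ro.from_rotvec(s['ee_rot']).as_matrix()
print('t',round(s['clock'],2),'q',np.round(s['joints'],3),'p',np.round(s['position'],4),'xaz %.1f'%np.degrees(np.arctan2(R[1,0],R[0,0])),'tool z',R[:,2].round(3),'F',np.round(s['force'],1),'w',round(s['width'],3))
E
python3 rec.py
python3 -m creep '[{"translation":[0,0,-0.0417],"rot":[0,0,0],"jaw":0.0918},{"translation":[0,0,-0.0417],"rot":[0,0,0],"jaw":0.0918},{"translation":[0,0,-0.0417],"rot":[0,0,0],"jaw":0.0918},{"translation":[0,0,-0.0417],"rot":[0,0,0],"jaw":0.0918},{"translation":[0,0,-0.0417],"rot":[0,0,0],"jaw":0.0918},{"translation":[-0.0415,0,0],"rot":[0,0,3.8],"jaw":0.0918},{"translation":[-0.0415,0,0],"rot":[0,0,3.8],"jaw":0.0918}]' 20; python3 rec.py
python3 -m creep '[{"translation":[-0.0415,0,0],"rot":[0,0,3.8],"jaw":0.0918},{"translation":[-0.0415,0,0],"rot":[0,0,3.8],"jaw":0.0918},{"translation":[-0.0415,0,0],"rot":[0,0,3.8],"jaw":0.0918},{"translation":[-0.0415,0,0],"rot":[0,0,3.8],"jaw":0.0918},{"translation":[-0.0415,0,0],"rot":[0,0,3.8],"jaw":0.0918},{"translation":[-0.0415,0,0],"rot":[0,0,3.8],"jaw":0.0918}]'; python3 rec.py
```

```text
t 1.35 q [-1.213  0.434  0.025  1.573 -0.012  1.134 -0.075] p [0.2779 0.5598 0.2407] xaz 153.6 tool z [-0.  0. -1.] F [-0.   0.5  0.5] w 1.002
clock: 1.93
position: [0.3498, 0.5226, 0.4522]
ee_rot: [-0.913, -3.006, -0.01]
force: [1.1, 0.8, -1.3]
width: 1.004
t 1.93 q [-1.128  0.359  0.099  1.181 -0.036  1.597 -0.055] p [0.3498 0.5226 0.4522] xaz 146.2 tool z [ 0.002  0.006 -1.   ] F [ 1.1  0.8 -1.3] w 1.004
clock: 2.43
position: [0.5317, 0.3487, 0.4488]
ee_rot: [1.499, 2.761, -0.0]
force: [0.5, -0.0, 0.3]
width: 1.004
t 2.43 q [-0.824  0.378  0.257  1.173 -0.094  1.602 -0.011] p [0.5317 0.3487 0.4488] xaz 123.0 tool z [ 0. -0. -1.] F [ 0.5 -0.   0.3] w 1.004
```

```bash
python3 -c "
import cv2
a=cv2.imread('pics/top0.png')[140:300,180:460]; cv2.imwrite('pics/top0c.png',cv2.resize(a,None,fx=2.8,fy=2.8,interpolation=cv2.INTER_CUBIC))"
```

```text
(no output)
```

View pics/top0c.png

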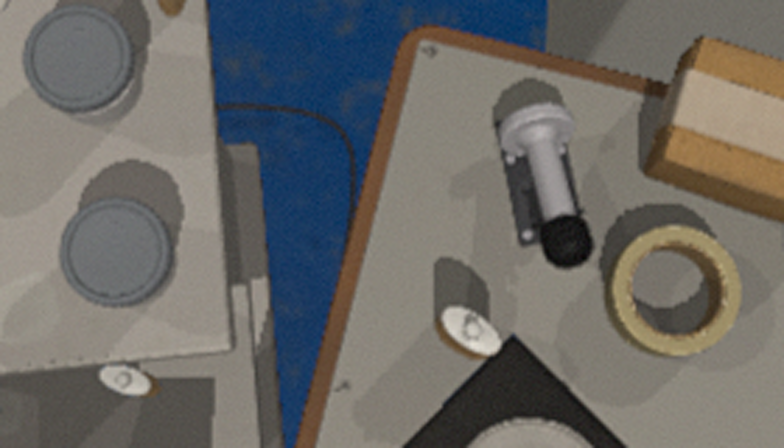

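```bash

python3 -m creep '[{"translation":[-0.0415,0,0],"rot":[0,0,3.8],"jaw":0.0918},{"translation":[-0.0415,0,0],"rot":[0,0,3.8],"jaw":0.0918},{"translation":[-0.0415,0,0],"rot":[0,0,3.8],"jaw":0.0918},{"translation":[-0.0415,0,0],"rot":[0,0,3.8],"jaw":0.0918},{"translation":[-0.0415,0,0],"rot":[0,0,3.8],"jaw":0.0918},{"translation":[-0.0415,0,0],"rot":[0,0,3.8],"jaw":0.0918},{"translation":[-0.0415,0,0],"rot":[0,0,3.8],"jaw":0.0918},{"translation":[-0.0415,0,0],"rot":[0,0,3.8],"jaw":0.0918},{"translation":[-0.0415,0,0],"rot":[0,0,3.8],"jaw":0.0918},{"translation":[-0.0415,0,0],"rot":[0,0,3.8],"jaw":0.0918}]'; python3 rec.py
python3 - <<'E'
from h import *
import cv2
im=optics.get_image('wrist'); cv2.imwrite('pics/w1.png',im[:,:,::-1])
for t in ["lid_1","pot_1"]: print(t,[(round(d['score'],2),np.round(d['location'],1)) for d in optics.pinpoint('wrist',t)])
ci=optics.camera_info('wrist')
for X in ([.5503,-.1026,.0705],[.4089,-.1251,.0605]): print(proj(ci,X))
E
```

```text
clock: 3.27
position: [0.6435, -0.0433, 0.4489]
ee_rot: [2.316, 2.123, -0.0]
force: [0.3, -0.3, 0.3]
width: 0.995
t 3.27 q [-0.313  0.411  0.501  1.161 -0.193  1.615  0.056] p [ 0.6435 -0.0433  0.4489] xaz 85.0 tool z [-0. -0. -1.] F [ 0.3 -0.3  0.3] w 0.995
lid_1 [(0.69, array([189.7, 209.9])), (0.57, array([268.6, 186.3]))]
pot_1 [(0.77, array([200.9, 199.6])), (0.51, array([277.2, 174.7]))]
[266.22269911 192.68248814]
[189.33761663 210.69957562]
```

View pics/w1.png

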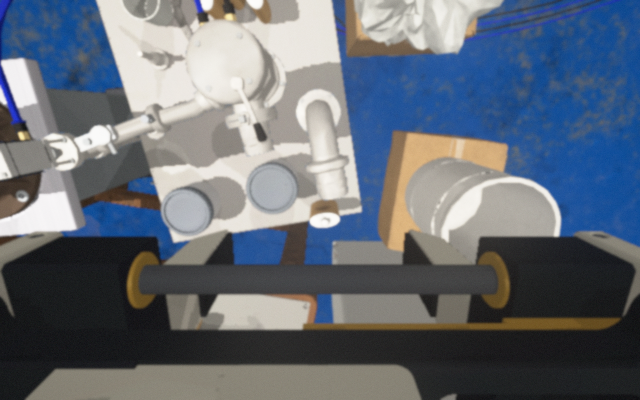

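```bash

python3 -m creep '[{"translation":[-0.0415,0,0],"rot":[0,0,3.8],"jaw":0.0918},{"translation":[-0.0415,0,0],"rot":[0,0,3.8],"jaw":0.0918},{"translation":[-0.0415,0,0],"rot":[0,0,3.8],"jaw":0.0918},{"translation":[-0.0415,0,0],"rot":[0,0,3.8],"jaw":0.0918},{"translation":[-0.0415,0,0],"rot":[0,0,3.8],"jaw":0.0918}]'; python3 rec.py
python3 - <<'E'
from h import *
import cv2
im=optics.get_image('wrist'); cv2.imwrite('pics/w2.png',im[:,:,::-1])
ci=optics.camera_info('wrist');print(repr(ci))
for t in ["lid_1","pot_1"]: print(t,[(round(d['score'],2),np.round(d['location'],1)) for d in optics.pinpoint('wrist',t)])
E
python3 -m creep '[{"translation":[-0.0415,0,0],"rot":[0,0,3.8],"jaw":0.0918},{"translation":[-0.0415,0,0],"rot":[0,0,3.8],"jaw":0.0918},{"translation":[-0.0415,0,0],"rot":[0,0,3.8],"jaw":0.0918},{"translation":[-0.0415,0,0],"rot":[0,0,3.8],"jaw":0.0918},{"translation":[-0.0415,0,0],"rot":[0,0,3.8],"jaw":0.0918},{"translation":[-0.0415,0,0],"rot":[0,0,3.8],"jaw":0.0918}]'; python3 rec.py
python3 - <<'E'
from h import *
import cv2
im=optics.get_image('wrist'); cv2.imwrite('pics/w3.png',im[:,:,::-1])
for t in ["press_mid","press_grip","press","lid_1","press_rest"]: print(t,[(round(d['score'],2),np.round(d['location'],1)) for d in optics.pinpoint('wrist',t)])
E
```

```text
clock: 3.83
position: [0.5992, -0.2432, 0.4487]
ee_rot: [-2.631, -1.715, -0.001]
force: [1.6, -0.3, 0.1]
width: 1.0
t 3.83 q [-0.055  0.428  0.612  1.162 -0.241  1.622  0.086] p [ 0.5992 -0.2432  0.4487] xaz 66.2 tool z [ 0.     0.001 -1.   ] F [ 1.6 -0.3  0.1] w 1.0
{'fx': 317.1488462923542, 'fy': 317.1488462923542, 'cx': 317.9272438065064, 'cy': 197.87685726077575, 'R': array([[ 9.07539151e-01, -4.19967084e-01,  5.80930898e-04],
       [-4.04177663e-01, -8.73041169e-01,  2.72836093e-01],
       [-1.14075002e-01, -2.47844235e-01, -9.62060356e-01]]), 't': array([-0.64645205, -0.07236995,  0.59542428])}
lid_1 [(0.98, array([183., 131.])), (0.56, array([257.6,  71.1]))]
pot_1 [(0.73, array([197. , 132.2])), (0.15, array([321. ,  91.4]))]
clock: 4.48
position: [0.4643, -0.4492, 0.4486]
ee_rot: [-2.917, -1.164, -0.001]
force: [1.1, -0.6, -0.1]
width: 1.004
t 4.48 q [ 0.262  0.446  0.738  1.17  -0.296  1.63   0.12 ] p [ 0.4643 -0.4492  0.4486] xaz 43.5 tool z [ 0.     0.001 -1.   ] F [ 1.1 -0.6 -0.1] w 1.004
press_mid [(0.75, array([324.5, 167.2]))]
press_grip [(0.75, array([304.5, 191.2]))]
press [(0.6, array([342.1, 131.3]))]
lid_1 [(0.96, array([137.5,  33.9]))]
press_rest [(0.58, array([326.2, 150.8]))]
```

View pics/w2.png

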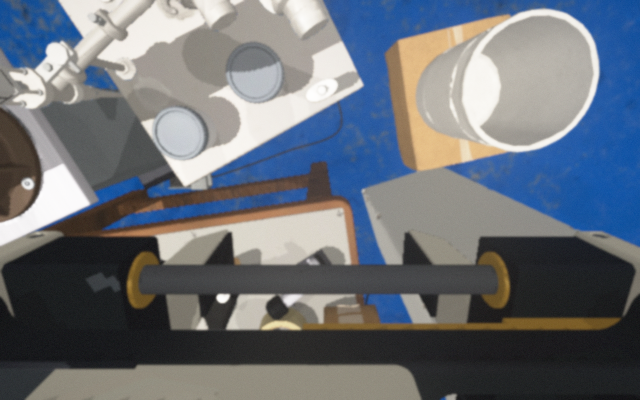

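View pics/w3.png

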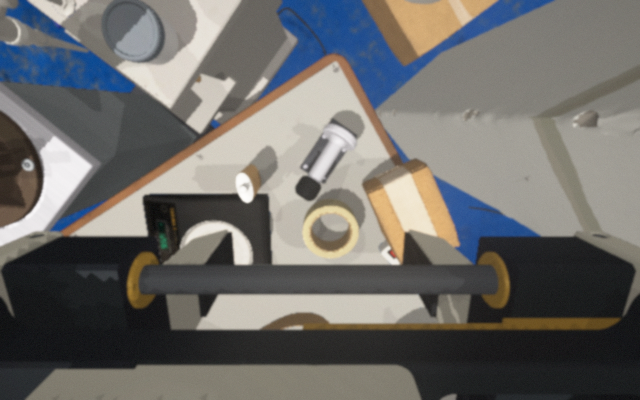

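```bash
cat > kin.py <<'E'
from h import *
import json
def rx(a):return Ro.from_euler('x',a).as_matrix()
def ry(a):return Ro.from_euler('y',a).as_matrix()
def rz(a):return Ro.from_euler('z',a).as_matrix()
# params: h,L1,L2,L3, a0 (shoulder radial off), ae(elbow off), ae2, aw, base yaw, tool yaw
SG=None
def fk(q,p,s):
    T=np.zeros(3); R=rz(p[8])@rz(-q[0]); T=R@[p[4],0,p[0]]
    R=R@ry(q[1]); R=R@rz(s[0]*q[2]); T=T+R@[p[5],0,p[1]]
    R=R@ry(q[3]); T=T+R@[p[6],0,0]
    R=R@rz(s[1]*q[4]); T=T+R@[0,0,p[2]]
    R=R@ry(q[5]); T=T+R@[p[7],0,p[3]]
    R=R@rz(s[2]*q[6]+p[9])
    return T,R
E
python3 - <<'E'
from kin import *
import itertools
D=[json.loads(l) for l in open('log.jsonl')]
def res(p,s):
    o=[]
    for t,q,x,r in D:
        T,R=fk(q,p,s); o+=list(T-x)+list(.3*(Ro.from_matrix(R).inv()*Ro.from_rotvec(r)).as_rotvec())
    return np.r_[o,0.003*(p-np.array([.3,.4,.4,.2,0,0,0,0,0,0]))]
best=[]
for s in itertools.product([1,-1],repeat=3):
  for yaw in (0,):
   for ty in (0,np.pi/2,-np.pi/2,3.1):
    p0=np.array([.3,.4,.4,.2,0,0,0,0,yaw,ty],float)
    r=least_squares(res,p0,args=(s,)); best.append((r.cost,s,r.x))
best.sort(key=lambda b:b[0])
for b in best[:3]: print(b[0],b[1],b[2].round(4))
c,s,p=best[0]; print(np.abs(res(p,s)[:-10]).reshape(-1,6).max(0))
json.dump([list(p),list(s)],open('kin.json','w'))
E
```

```text
2.2454523460038786e-05 (-1, -1, -1) [-0.0524  0.7356  0.4089  0.1114 -0.0194  0.1513  0.029   0.1608 -0.0863
  1.4845]
2.245452346003972e-05 (-1, -1, -1) [-0.0524  0.7356  0.4089  0.1114 -0.0194  0.1513  0.029   0.1608 -0.0863
  1.4845]
2.245452346004086e-05 (-1, -1, -1) [-0.0524  0.7356  0.4089  0.1114 -0.0194  0.1513  0.029   0.1608 -0.0863
  1.4845]
[8.88710412e-04 1.14939460e-03 3.20640708e-03 4.10793858e-05
 1.54617832e-04 7.83007944e-06]
```

```bash

python3 -m creep '[{"translation":[0,0,0],"rot":[-7,0,0],"jaw":0.0918},{"translation":[0,0,0],"rot":[-7,0,0],"jaw":0.0918},{"translation":[0,0,0],"rot":[-7,0,0],"jaw":0.0918},{"translation":[0,0,0],"rot":[-7,0,0],"jaw":0.0918},{"translation":[0,0,0],"rot":[0,0,0],"jaw":0.0918}]'; python3 rec.py
python3 -m creep '[{"translation":[0,-0.02,0.03],"rot":[7,0,0],"jaw":0.0918},{"translation":[0,-0.02,0.03],"rot":[7,0,0],"jaw":0.0918},{"translation":[0,-0.01,0.04],"rot":[7,0,0],"jaw":0.0918},{"translation":[0,0,0.04],"rot":[7,0,0],"jaw":0.0918},{"translation":[0,0,0],"rot":[0,7,0],"jaw":0.0918},{"translation":[0,0,0],"rot":[0,7,0],"jaw":0.0918},{"translation":[0,0,0],"rot":[0,7,0],"jaw":0.0918},{"translation":[0,0,0],"rot":[0,0,0],"jaw":0.0918}]'; python3 rec.py
cat > fit.py <<'E'
from kin import *
D=[json.loads(l) for l in open('log.jsonl')]
s=[-1,-1,-1]
def res(p):
    o=[]
    for t,q,x,r in D:
        T,R=fk(q,p,s); o+=list(T-x)+list(.3*(Ro.from_matrix(R).inv()*Ro.from_rotvec(r)).as_rotvec())
    return np.r_[o,0.0005*(p-np.array([.3,.4,.4,.2,0,0,0,0,0,0]))]
r=least_squares(res,np.array([.3,.4,.4,.2,0,0,0,0,0,1.5])); print(r.x.round(4)); print(np.abs(r.fun[:-10]).reshape(-1,6).max(1).round(5))
json.dump([list(r.x),s],open('kin.json','w'))
E
python3 fit.py
```

```text
clock: 5.2
position: [0.4611, -0.4445, 0.444]
ee_rot: [2.487, 0.997, 0.253]
force: [-0.8, -0.3, -0.9]
width: 0.998
t 5.2 q [-0.06   0.065  0.772  1.69   0.002  0.92  -0.11 ] p [ 0.4611 -0.4445  0.444 ] xaz 43.7 tool z [ 0.326 -0.336 -0.884] F [-0.8 -0.3 -0.9] w 0.998
clock: 5.87
position: [0.4551, -0.4496, 0.2952]
ee_rot: [-2.753, -1.083, -0.515]
force: [-1.8, -0.5, 0.4]
width: 1.002
t 5.87 q [ 0.501  0.497  0.623  1.502 -0.652  1.385  0.435] p [ 0.4551 -0.4496  0.2952] xaz 42.9 tool z [ 0.263  0.25  -0.932] F [-1.8 -0.5  0.4] w 1.002
[ 0.3289  0.5189  0.438   0.3778  0.0176 -0.0168  0.0029 -0.0116 -0.0812
  1.4915]
[0.00383 0.0067  0.00294 0.00173 0.00416 0.00669 0.0114  0.00884]
```

```bash
cat > kin.py <<'E'
from h import *
import json
def rx(a):return Ro.from_euler('x',a).as_matrix()
def ry(a):return Ro.from_euler('y',a).as_matrix()
def rz(a):return Ro.from_euler('z',a).as_matrix()
def fk(q,p,s=(-1,-1,-1)):
    R=rz(p[0])@rz(-q[0]); T=np.r_[p[9],p[10],0]+R@[p[1],p[2],p[3]]
    R=R@ry(q[1]); R=R@rz(s[0]*q[2]); T=T+R@[p[4],p[5],p[6]]
    R=R@ry(q[3]); T=T+R@[p[7],0,0]
    R=R@rz(s[1]*q[4]); T=T+R@[p[11],p[12],p[8]]
    R=R@ry(q[5]); T=T+R@[p[13],0,0]
    R=R@rz(s[2]*q[6]+p[14]); T=T+R@[p[15],p[16],p[17]]
    return T,R
E
cat > fit.py <<'E'
from kin import *
D=[json.loads(l) for l in open('log.jsonl')]
s=[-1,-1,-1]
p0=np.array([-.08,0,0,.33,0,0,.45,0,.43,0,0,0,0,0,1.49,0,0,.38])
def res(p):
    o=[]
    for t,q,x,r in D:
        T,R=fk(q,p,s); o+=list(T-x)+list(.3*(Ro.from_matrix(R).inv()*Ro.from_rotvec(r)).as_rotvec())
    return np.r_[o,0.01*(p-p0)]
r=least_squares(res,p0); print(r.x.round(4)); print(np.abs(r.fun[:-len(p0)]).reshape(-1,6).round(4))
json.dump(list(r.x),open('kin.json','w'))
E
python3 fit.py
```

```text
[-4.0000e-04  2.1000e-03 -3.3600e-02  2.7770e-01 -5.4000e-03 -1.3200e-02
  5.2640e-01 -4.1000e-03  4.3010e-01  4.0000e-04 -1.1000e-03 -0.0000e+00
 -5.5000e-03  1.4500e-02  1.5704e+00  2.3000e-03  2.7200e-02  3.3880e-01]
[[0.     0.0001 0.0001 0.     0.     0.    ]
 [0.0001 0.0001 0.0001 0.     0.     0.    ]
 [0.     0.     0.     0.     0.     0.    ]
 [0.0001 0.0001 0.     0.     0.     0.    ]
 [0.0001 0.     0.     0.     0.     0.    ]
 [0.0001 0.     0.0001 0.     0.     0.    ]
 [0.     0.     0.0001 0.     0.0001 0.    ]
 [0.     0.     0.     0.     0.     0.    ]]
```

```bash
python3 - <<'E'
from h import *
import cv2,json
# now view: low tilt
im=optics.get_image('wrist'); cv2.imwrite('pics/w4.png',im[:,:,::-1]); ci4=optics.camera_info('wrist')
r={t:[(d['score'],list(d['location'])) for d in optics.pinpoint('wrist',t)] for t in ["press_mid","press_grip","press","press_rest"]}
for t in r: print(t,[(round(a,2),np.round(b,1)) for a,b in r[t]])
S=optics.camera_info('scene');T=optics.camera_info('top')
obs=[(S,'mid',(355.4,237.2)),(S,'grip',(346.3,252.1)),(S,'foot',(369.2,220.8)),(T,'mid',(377,210.2)),(T,'grip',(383.2,225.1)),(T,'foot',(370.3,180.6))]
for n,t in (('mid','press_mid'),('grip','press_grip'),('foot','press')):
    if r[t]: obs.append((ci4,n,r[t][0][1]))
d={'foot':0,'mid':.065,'grip':.113}
def res(p):
    a=np.array([np.cos(p[3])*np.cos(p[4]),np.cos(p[3])*np.sin(p[4]),np.sin(p[3])])
    return np.r_[np.concatenate([proj(c,p[:3]+d[n]*a)-uv for c,n,uv in obs]), (p[3]-np.radians(20))*60]
x=least_squares(res,[.52,-.458,.035,.35,-2.97],loss='soft_l1').x
print('foot',x[:3],'elev,az',np.degrees(x[3:])); print(res(x)[:-1].reshape(-1,2).round(1))
json.dump(list(x),open('press.json','w'))
def draw(ci,im,name):
    im=im.copy(); a=np.array([np.cos(x[3])*np.cos(x[4]),np.cos(x[3])*np.sin(x[4]),np.sin(x[3])])
    u=np.cross(a,[0,0,1]);u/=np.linalg.norm(u);v=np.cross(a,u)
    for s,rr in ((0,.032),(.014,.032),(.014,.013),(.096,.013),(.096,.02),(.130,.02)):
        pts=np.array([proj(ci,x[:3]+s*a+rr*(np.cos(t)*u+np.sin(t)*v)) for t in np.linspace(0,6.28,40)])
        c=proj(ci,x[:3]+.06*a)
        cv2.polylines(im,[((pts-c)*5+[300,250]).astype(int)],True,(0,255,0),1) if False else None
        globals().setdefault('P',[]).append(pts)
    c=proj(ci,x[:3]+.06*a).astype(int); c0=c-[50,40]
    crop=cv2.resize(im[max(c0[1],0):c0[1]+80,c0[0]:c0[0]+100],None,fx=6,fy=6,interpolation=cv2.INTER_CUBIC)
    for pts in P: cv2.polylines(crop,[((pts-[c0[0],max(c0[1],0)]+.5)*6).astype(np.int32)],True,(0,255,0),1)
    P.clear(); cv2.imwrite(name,crop)
draw(ci4,im[:,:,::-1].copy(),'pics/o4.png'); draw(T,cv2.imread('pics/top0.png'),'pics/oT.png'); draw(S,cv2.imread('pics/scene0.png'),'pics/oS.png')
a=[cv2.resize(cv2.imread(f'pics/o{k}.png'),(400,320)) for k in '4TS']; cv2.imwrite('pics/oall.png',np.vstack([np.hstack(a[:2]),np.hstack([a[2],a[2]*0])])[:600])
E
```

```text
press_mid [(0.79, array([331.2, 250.9]))]
press_grip [(0.65, array([305.8, 286.2]))]
press [(0.95, array([353. , 212.3])), (0.4, array([136.5, 107.7]))]
press_rest [(0.56, array([331.8, 238.1])), (0.32, array([135.7, 112.2]))]
foot [ 0.51646956 -0.45703185  0.03357393] elev,az [  18.39038012 -170.40926241]
[[ 0.8 -0.4]
 [ 0.5 -3. ]
 [-1.6  1.2]
 [-0.5 -3.6]
 [-1.6  0.4]
 [-0.3  1.6]
 [-2.6  1.9]
 [ 2.3 -0.3]
 [ 0.6  0.3]]Traceback (most recent call last):
  File "<stdin>", line 30, in <module>
  File "<stdin>", line 25, in draw
AttributeError: 'function' object has no attribute 'append'
```

View pics/w4.png

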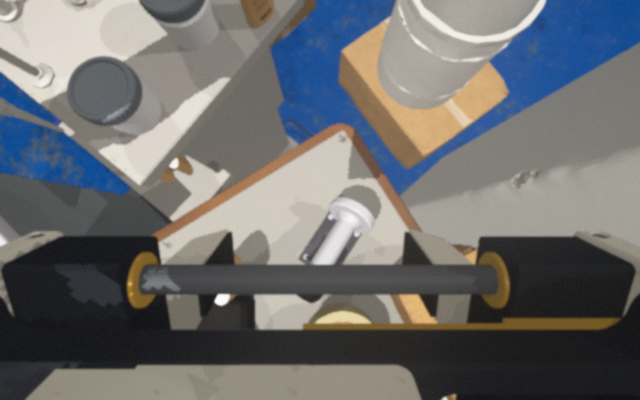

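```bash
cat > ov.py <<'E'
from h import *
import cv2,json
def draw(ci,im,x,name,prof=((0,.032),(.014,.032),(.014,.013),(.096,.013),(.096,.02),(.130,.02)),c=None,half=(50,40),f=4):
    a=np.array([np.cos(x[3])*np.cos(x[4]),np.cos(x[3])*np.sin(x[4]),np.sin(x[3])])
    u=np.cross(a,[0,0.01,1]);u/=np.linalg.norm(u);v=np.cross(a,u)
    c=proj(ci,x[:3]+prof[-1][0]/2*a); c0=np.maximum(c.astype(int)-half,0)
    crop=cv2.resize(im[c0[1]:c0[1]+2*half[1],c0[0]:c0[0]+2*half[0]],None,fx=f,fy=f,interpolation=cv2.INTER_CUBIC)
    for s,rr in prof:
        pts=np.array([proj(ci,x[:3]+s*a+rr*(np.cos(t)*u+np.sin(t)*v)) for t in np.linspace(0,6.28,40)])
        cv2.polylines(crop,[((pts-c0+.5)*f).astype(np.int32)],True,(0,255,0),1)
    return crop
E
python3 - <<'E'
from ov import *
x=np.array(json.load(open('press.json')))
a=[draw(optics.camera_info('wrist'),cv2.imread('pics/w4.png'),x,''),draw(optics.camera_info('top'),cv2.imread('pics/top0.png'),x,'',half=(30,40),f=6),draw(optics.camera_info('scene'),cv2.imread('pics/scene0.png'),x,'',half=(30,40),f=6)]
h=min(i.shape[0] for i in a); cv2.imwrite('pics/oall.png',cv2.resize(np.hstack([i[:h] for i in a]),(800,int(h*800/sum(i.shape[1] for i in a)))))
E
```

View pics/oall.png

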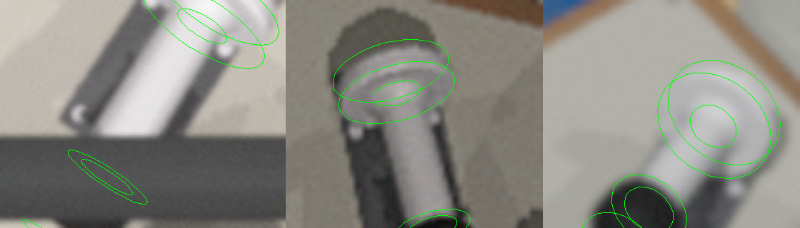

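```bash
python3 - <<'E'
from ov import *
x=np.array(json.load(open('press.json')))
a=[draw(optics.camera_info('wrist'),cv2.imread('pics/w4.png'),x,'',half=(50,60),f=4),draw(optics.camera_info('top'),cv2.imread('pics/top0.png'),x,'',half=(40,48),f=5),draw(optics.camera_info('scene'),cv2.imread('pics/scene0.png'),x,'',half=(40,48),f=5)]
cv2.imwrite('pics/oall2.png',cv2.resize(np.hstack(a),(800,320)))
E
```

```text
(no output)
```

View pics/oall2.png

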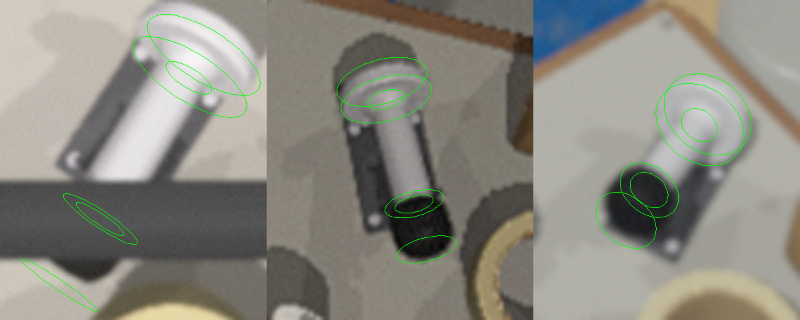

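```bash
cat > ik.py <<'E'
from kin import *
PK=np.array(json.load(open('kin.json')))
LO=np.array([-2.62,-0.44,-1.27,0.08,-1.32,0.12,-2.74]);HI=np.array([2.62,2.09,1.32,2.57,4.46,2,2.74])
def ik(p,R,q0,w=0.01):
    def f(q):
        T,Q=fk(q,PK); return np.r_[(T-p)*10,Ro.from_matrix(Q.T@R).as_rotvec()*3,w*(q-q0)]
    r=least_squares(f,np.clip(q0,LO+.02,HI-.02),bounds=(LO,HI)); return r.x,np.linalg.norm(f(r.x)[:3])/10,np.linalg.norm(f(r.x)[3:6])/3
def toolR(z,y):
    z=z/np.linalg.norm(z);y=y-z*(y@z);y/=np.linalg.norm(y);return np.c_[np.cross(y,z),y,z]
E
cat > plan.py <<'E'
from ik import *
qn=arm.observe()['joints']
x=json.load(open('press.json')); el,az=np.radians(20),x[4]
a=np.array([np.cos(el)*np.cos(az),np.cos(el)*np.sin(az),np.sin(el)]); g=np.array(x[:3])+.05*a; f=-a
S=np.array([.455,-.365,.05])
yh=np.cross([0,0,1.],a); yh/=np.linalg.norm(yh)
out=[]
for alpha in (60,65,70):
  al=np.radians(alpha)
  n=-np.cross(f,yh) ; n=n if n[2]<0 else -n
  z=np.cos(al)*f+np.sin(al)*n
  for sg in (1,-1):
    R=toolR(z,sg*yh); pt=g+.005*z
    qg,e1,e2=ik(pt,R,qn)
    if e1>.002 or e2>.02: print(alpha,sg,'grasp bad',e1,e2);continue
    # press in tool frame: f_t
    ft=R.T@f
    for psi in range(-180,180,10):
      zz=np.array([np.cos(np.radians(psi))*np.sin(al),np.sin(np.radians(psi))*np.sin(al),-np.cos(al)])
      # final: R2 @ ft = down, R2 z = zz
      y2=np.cross([0,0,1.],zz);y2/=np.linalg.norm(y2)
      for s2 in (1,-1):
        R2=toolR(zz,s2*y2)
        if np.linalg.norm(R2@ft-[0,0,-1])<1e-6:
          best=None
          for q5 in (-1,0,1,2,3,4):
            q0=qg.copy();q0[4]=q5
            q,e,d=ik(S+.005*zz,R2,q0)
            if e<.002 and d<.02:
              c=np.abs(q-qg).max()
              if best is None or c<best[0]: best=(c,q)
          if best: print(alpha,sg,psi,'maxdq %.2f'%best[0],best[1].round(2),'marg %.2f'%min((best[1]-LO).min(),(HI-best[1]).min()))
    print('  grasp',alpha,sg,qg.round(2))
E
python3 plan.py
```

```text
60 1 -180 maxdq 0.96 [ 0.03  1.33  0.81  1.12 -0.19  1.8  -0.81] marg 0.20
60 1 -170 maxdq 0.82 [-0.06  1.3   0.82  1.22 -0.12  1.67 -0.73] marg 0.33
60 1 -160 maxdq 0.69 [-0.24  1.41  1.11  1.35 -0.28  1.54 -0.45] marg 0.21
60 1 -150 maxdq 0.64 [-0.33  1.4   1.14  1.47 -0.26  1.37 -0.36] marg 0.18
60 1 -140 maxdq 0.74 [-0.43  1.4   1.17  1.6  -0.26  1.19 -0.26] marg 0.15
60 1 -130 maxdq 0.83 [-0.52  1.41  1.2   1.73 -0.28  1.   -0.15] marg 0.12
60 1 -120 maxdq 0.91 [-0.61  1.42  1.22  1.86 -0.33  0.8  -0.03] marg 0.10
60 1 -110 maxdq 0.97 [-0.6   1.25  1.03  1.99  0.09  0.56 -0.34] marg 0.29
60 1 -100 maxdq 0.98 [-0.67  1.29  1.08  2.12  0.02  0.32 -0.2 ] marg 0.20
60 1 -90 maxdq 2.17 [-0.66  1.24  1.    2.27  1.29  0.12 -1.4 ] marg 0.00
60 1 -80 maxdq 2.73 [ 0.12  0.83 -0.04  2.34  1.85  1.08 -1.6 ] marg 0.23
60 1 -70 maxdq 2.99 [ 0.34  0.85 -0.23  2.43  2.11  1.26 -1.59] marg 0.14
60 1 -60 maxdq 3.26 [ 0.56  0.88 -0.35  2.49  2.37  1.38 -1.5 ] marg 0.08
60 1 -50 maxdq 3.53 [ 0.79  0.92 -0.45  2.53  2.65  1.42 -1.34] marg 0.04
60 1 -40 maxdq 3.79 [ 1.09  0.97 -0.61  2.52  2.91  1.3
[... 12195 characters left out ...]
63  1.09 -0.62  2.04 -1.32  0.7   1.35] marg 0.00
70 -1 30 maxdq 1.35 [ 1.28  1.   -0.16  1.93 -1.31  1.13  1.31] marg 0.01
70 -1 40 maxdq 1.22 [ 1.23  1.02 -0.12  1.79 -1.14  1.25  1.21] marg 0.18
70 -1 50 maxdq 1.20 [ 1.04  1.06  0.12  1.66 -1.12  1.49  1.23] marg 0.20
70 -1 60 maxdq 1.23 [ 0.98  1.11  0.17  1.52 -1.02  1.62  1.2 ] marg 0.30
70 -1 70 maxdq 1.23 [ 0.93  1.16  0.2   1.38 -0.93  1.74  1.2 ] marg 0.26
70 -1 80 maxdq 1.22 [ 0.87  1.21  0.23  1.25 -0.85  1.85  1.21] marg 0.15
70 -1 90 maxdq 1.18 [ 0.82  1.26  0.27  1.12 -0.78  1.96  1.25] marg 0.04
70 -1 100 maxdq 1.26 [ 0.87  1.3   0.04  0.98 -0.55  2.    1.17] marg 0.00
  grasp 70 -1 [ 0.75  0.77 -0.04  1.5   0.04  0.87  2.43]
```

```bash
python3 - <<'E'
from h import *
S=optics.camera_info('scene');T=optics.camera_info('top'); W=optics.camera_info('wrist')
# features: bin rim near points; floor-box corners
for n,a,b in [('rimL',(381,135),(258,18)),('rimR',(462,140),(360,18)),('boxNear? ',(362,190),(246,120))]:
    X=tri([S,T],[a,b]); print(n,X.round(3),proj(S,X).round(1),proj(T,X).round(1))
# wrist w4 & top: bin rim left (w4) (400,0) 
print(tri([W,T],[(545,0),(360,18)]), tri([W,T],[(340,68),(246,120)]))
for z in (-.3,-.1,0,.1,.2): print(z,'rim R top',onz(T,(360,20),z).round(3),'scene',onz(S,(462,140),z).round(3),'| L top',onz(T,(258,20),z).round(3),'sc',onz(S,(381,135),z).round(3))
E
```

```text
rimL [ 1.101 -0.158 -0.267] [382.7 134.5] [256.4  19.7]
rimR [ 0.983 -0.469 -0.037] [456.6 140.8] [365.4  14.2]
boxNear?  [ 0.859 -0.163 -0.391] [345.8 190.4] [261.6 107.9]
[ 0.92800235 -0.44426981  0.03807955] [ 0.91610033 -0.09196532 -0.61345019]
-0.3 rim R top [ 1.119 -0.485 -0.3  ] scene [ 1.316 -0.409 -0.3  ] | L top [ 1.119 -0.159 -0.3  ] sc [ 1.129 -0.136 -0.3  ]
-0.1 rim R top [ 1.003 -0.462 -0.1  ] scene [ 1.074 -0.463 -0.1  ] | L top [ 1.003 -0.181 -0.1  ] sc [ 0.922 -0.243 -0.1  ]
0 rim R top [ 0.945 -0.45   0.   ] scene [ 0.952 -0.49   0.   ] | L top [ 0.945 -0.191 -0.   ] sc [ 0.819 -0.297  0.   ]
0.1 rim R top [ 0.887 -0.438  0.1  ] scene [ 0.831 -0.517  0.1  ] | L top [ 0.887 -0.202  0.1  ] sc [ 0.716 -0.35   0.1  ]
0.2 rim R top [ 0.829 -0.426  0.2  ] scene [ 0.709 -0.543  0.2  ] | L top [ 0.829 -0.213  0.2  ] sc [ 0.613 -0.404  0.2  ]
```

```bash
python3 - <<'E'
from h import *
S=optics.camera_info('scene');T=optics.camera_info('top'); W=optics.camera_info('wrist')
for n,a,b in [('crackL',(475,128),(447,66)),('crackR',(632,237),(588,105)),('spots',(541,80),(475,15))]:
    X=tri([S,T],[a,b]); print(n,X.round(3),proj(S,X).round(1),proj(T,X).round(1))
ci=dict(np.load('x.npz')) if False else None
X=onz(T,(238,125),.097);print('bottle far top',X, 'w4 px', proj(W,X))
E
```

```text
crackL [ 0.685 -0.573  0.268] [481.3 126.5] [441.8  70. ]
crackR [ 0.619 -0.858  0.247] [634.3 236.6] [586.1 105.8]
spots [ 0.753 -0.618  0.353] [538.3  80.4] [477.6  13.6]
bottle far top [ 0.63574072 -0.15946932  0.097     ] w4 px [248.07835889 -22.69570297]
```

```bash
python3 -m creep '[{"translation":[0,0,0],"rot":[0,-7,0],"jaw":0.0918},{"translation":[0,0,0],"rot":[0,-7,0],"jaw":0.0918},{"translation":[0,0,0],"rot":[0,-7,0],"jaw":0.0918},{"translation":[0,0,0],"rot":[0,0,-7],"jaw":0.0918},{"translation":[0,0,0],"rot":[0,0,-7],"jaw":0.0918},{"translation":[0,0,0],"rot":[0,0,-7],"jaw":0.0918},{"translation":[0,0,0],"rot":[0,0,-7],"jaw":0.0918},{"translation":[0,0,0],"rot":[0,0,-7],"jaw":0.0918},{"translation":[0,0,0],"rot":[0,0,-7],"jaw":0.0918},{"translation":[0,0,0],"rot":[0,0,-7],"jaw":0.0918},{"translation":[0,0,0],"rot":[0,0,-7],"jaw":0.0918}]' | tail -1; python3 rec.py
python3 - <<'E'
from h import *
S=optics.camera_info('scene');T=optics.camera_info('top')
for a,b in [((430,225),(428,155)),((395,262),(414,202)),((440,312),(487,222))]: print(tri([S,T],[a,b]).round(3))
E
```

```text
width: 1.004
t 7.03 q [ 0.359  0.442  0.492  1.48  -0.214  1.273  1.049] p [ 0.461  -0.443   0.2979] xaz 100.0 tool z [ 0.001 -0.    -1.   ] F [-0.2 -0.7  0.2] w 1.004
[ 0.565 -0.581  0.084]
[ 0.47  -0.559  0.029]
[ 0.405 -0.692  0.102]
```

```bash
python3 -m creep '[{"translation":[0,0,0],"rot":[0,0,-7],"jaw":0.0918},{"translation":[0,0,0],"rot":[0,0,-7],"jaw":0.0918},{"translation":[0,0,0],"rot":[0,0,-7],"jaw":0.0918},{"translation":[0,0,0],"rot":[0,0,-7],"jaw":0.0918},{"translation":[0,0,0],"rot":[0,0,-7],"jaw":0.0918},{"translation":[0,0,0],"rot":[0,0,-7],"jaw":0.0918},{"translation":[0,0,0],"rot":[0,0,-7],"jaw":0.0918},{"translation":[0,0,0],"rot":[0,0,-7],"jaw":0.0918},{"translation":[0,0,0],"rot":[0,0,-7],"jaw":0.0918},{"translation":[0,0,0],"rot":[0,0,-7],"jaw":0.0918},{"translation":[0,0,0],"rot":[0,0,-7],"jaw":0.0918},{"translation":[0,0,0],"rot":[0,0,-7],"jaw":0.0918}]' | tail -1; python3 rec.py
cat > tgt.py <<'E'
# python3 tgt.py x y z xaz : prints needed shift in tool axes for vertical tool and yaw remainder
from h import *
import sys
s=arm.observe();R=Ro.from_rotvec(s['ee_rot']).as_matrix()
t=np.array(list(map(float,sys.argv[1:4]))); az=np.radians(float(sys.argv[4]))
X=np.array([np.cos(az),np.sin(az),0]);Z=np.array([0,0,-1.]);R2=np.c_[X,np.cross(Z,X),Z]
print('shift tool',(R.T@(t-s['position'])).round(4),'rotvec deg',np.degrees(Ro.from_matrix(R.T@R2).as_rotvec()).round(2))
E
python3 tgt.py .4702 -.4648 .0457 189.6
```

```text
width: 1.002
t 8.03 q [ 0.573  0.42   0.164  1.46  -0.07   1.266  2.385] p [ 0.4608 -0.4431  0.298 ] xaz -176.0 tool z [ 0.001 -0.    -1.   ] F [ 0.3 -0.5 -0.3] w 1.002
shift tool [-0.0076 -0.0222  0.2523] rotvec deg [-0.03  0.05 -5.6 ]
```

```bash
python3 -m creep '[{"translation":[-0.004,-0.011,0.03],"rot":[0,0,-3],"jaw":0.0918},{"translation":[-0.0036,-0.011,0.03],"rot":[0,0,-2.6],"jaw":0.0918},{"translation":[0,0,0.03],"rot":[0,0,0],"jaw":0.0918},{"translation":[0,0,0.01],"rot":[0,0,0],"jaw":0.0918}]' | tail -1; python3 rec.py
python3 - <<'E'
from ov import *
im=optics.get_image('wrist')[:,:,::-1].copy(); cv2.imwrite('pics/w5.png',im); ci=optics.camera_info('wrist')
x=np.array(json.load(open('press.json'))); x[3]=np.radians(20)
a=np.array([np.cos(x[3])*np.cos(x[4]),np.cos(x[3])*np.sin(x[4]),np.sin(x[3])])
for s in np.arange(0,.131,.01): cv2.circle(im,tuple(proj(ci,x[:3]+s*a).astype(int)),2,(0,255,0),-1)
cv2.imwrite('pics/w5o.png',im)
for t in ["press_mid","press_grip","press"]: print(t,[(round(d['score'],2),np.round(d['location'],1)) for d in optics.pinpoint('wrist',t)])
for s in (0,.065,.113): print(proj(ci,x[:3]+s*a))
E
```

```text
width: 0.999
t 8.37 q [ 0.613  0.531  0.133  1.543 -0.077  1.078  2.496] p [ 0.4687 -0.4634  0.1932] xaz -170.8 tool z [-0.004  0.004 -1.   ] F [-1.3  0.9 -0.4] w 0.999
press_mid [(0.92, array([316.9, 177.3]))]
press_grip [(0.98, array([309.3, 131.6])), (0.66, array([315.2, 176.7]))]
press [(0.7, array([314.6, 230.6]))]
[315.56110988 231.65688281]
[314.85606938 177.46193222]
[314.20400646 127.3392546 ]
```

View pics/w5o.png

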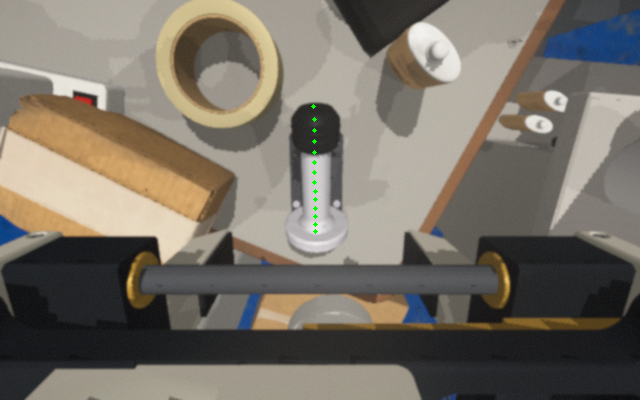

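```bash
python3 tgt.py .4702 -.4648 .0457 189.6
python3 -m creep '[{"translation":[0,0,0.041],"rot":[0,0,0],"jaw":0.0918},{"translation":[0,0,0.04],"rot":[0,0,0],"jaw":0.0918},{"translation":[0,0,0.035],"rot":[0,0,0],"jaw":0.0918},{"translation":[0,0,0.03],"rot":[0,0,0],"jaw":0.0918},{"translation":[0,0,0],"rot":[0,0,0],"jaw":0.0918},{"translation":[0,0,0],"rot":[0,0,0],"jaw":0.0918}]' 30| tail -1; python3 rec.py;python3 tgt.py .4702 -.4648 .0457 189.6
```

```text
shift tool [-0.0006  0.0012  0.1532] rotvec deg [-0.08  0.08 -0.51]
width: 1.001
t 9.07 q [ 0.631  0.682  0.11   1.664 -0.096  0.801  2.512] p [ 0.4687 -0.4663  0.0521] xaz -171.0 tool z [-0.  0. -1.] F [ 1.4 -0.8  0.8] w 1.001
shift tool [-0.0017  0.0013  0.0064] rotvec deg [ 0.01  0.   -0.58]
```

```bash

python3 -m creep '[{"translation":[-0.001,0.001,0.006],"rot":[0,0,-0.5],"jaw":0.0918},{"translation":[0,0,0],"rot":[0,0,0],"jaw":0.06},{"translation":[0,0,0],"rot":[0,0,0],"jaw":0.03},{"translation":[0,0,0],"rot":[0,0,0],"jaw":0.01},{"translation":[0,0,0],"rot":[0,0,0],"jaw":0.01},{"translation":[0,0,0],"rot":[0,0,0],"jaw":0.01},{"translation":[0,0,0],"rot":[0,0,0],"jaw":0.01}]' 40; python3 rec.py
```

```text
clock: 9.65
position: [0.4689, -0.4653, 0.0454]
ee_rot: [-0.26, 3.131, -0.0]
force: [0.5, 0.2, -0.0]
width: 0.614
t 9.65 q [ 0.632  0.689  0.106  1.669 -0.095  0.788  2.518] p [ 0.4689 -0.4653  0.0454] xaz -170.5 tool z [ 0. -0. -1.] F [ 0.5  0.2 -0. ] w 0.614
```

```bash

python3 -m creep '[{"translation":[0,0,0],"rot":[0,0,0],"jaw":0.01},{"translation":[0,0,0],"rot":[0,0,0],"jaw":0.01},{"translation":[0,0,0],"rot":[0,0,0],"jaw":0.01},{"translation":[0,0,0],"rot":[0,0,0],"jaw":0.01},{"translation":[0,0,0],"rot":[0,0,0],"jaw":0.01},{"translation":[0,0,0],"rot":[0,0,0],"jaw":0.01},{"translation":[0,0,0],"rot":[0,0,0],"jaw":0.01}]' 40; python3 rec.py
```

```text
clock: 10.23
position: [0.4688, -0.465, 0.045]
ee_rot: [0.26, -3.131, -0.001]
force: [-0.1, 1.4, 1.5]
width: 0.271
t 10.23 q [ 0.632  0.69   0.106  1.669 -0.095  0.788  2.518] p [ 0.4688 -0.465   0.045 ] xaz -170.5 tool z [-0.  0. -1.] F [-0.1  1.4  1.5] w 0.271
```

```bash

python3 -m creep '[{"translation":[0,0,-0.01],"rot":[0,0,0],"jaw":0.01},{"translation":[0,0,-0.025],"rot":[0,0,0],"jaw":0.01},{"translation":[0,0,-0.035],"rot":[0,0,0],"jaw":0.01},{"translation":[0,0,-0.035],"rot":[0,0,-3],"jaw":0.01},{"translation":[0,0,-0.015],"rot":[0,0,-6],"jaw":0.01},{"translation":[-0.01,0.02,0],"rot":[0,0,-6],"jaw":0.01},{"translation":[-0.015,0.034,0],"rot":[0,3,0],"jaw":0.01},{"translation":[-0.011,0.034,0],"rot":[0,6,0],"jaw":0.01},{"translation":[0,0,0],"rot":[0,6,0],"jaw":0.01},{"translation":[0,0,0],"rot":[0,6,0],"jaw":0.01},{"translation":[0,0,0],"rot":[0,6,0],"jaw":0.01}]' 40 | tail -2; python3 rec.py
python3 - <<'E'
from h import *
import cv2
cv2.imwrite('pics/s6.png',optics.get_image('scene')[:,:,::-1]);cv2.imwrite('pics/t6.png',optics.get_image('top')[:,:,::-1])
E
```

```text
force: [-0.2, -0.3, -3.8]
width: 0.275
t 11.15 q [0.27  0.633 0.172 1.544 0.262 1.3   2.312] p [ 0.4683 -0.3699  0.1664] xaz -155.5 tool z [-0.415 -0.192 -0.89 ] F [-0.2 -0.3 -3.8] w 0.275
```

View pics/s6.png

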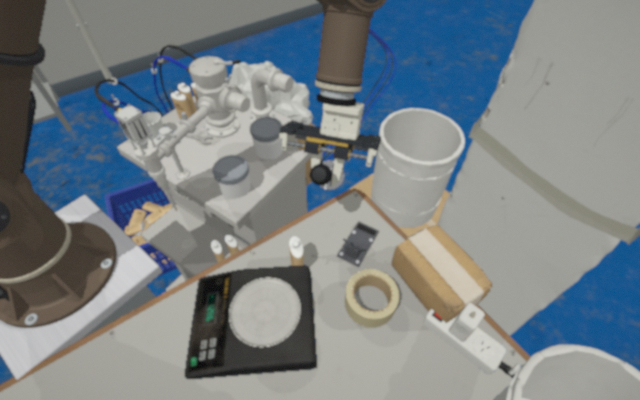

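```bash

python3 -m creep '[{"translation":[0,0,0],"rot":[0,6,0],"jaw":0.01},{"translation":[0,0,0],"rot":[0,6,0],"jaw":0.01},{"translation":[0,0,0],"rot":[0,6,0],"jaw":0.01},{"translation":[0,0,0],"rot":[0,6,0],"jaw":0.01},{"translation":[0,0,0],"rot":[0,6,0],"jaw":0.01},{"translation":[0,0,0],"rot":[0,6,0],"jaw":0.01},{"translation":[0,0,0],"rot":[0,5,0],"jaw":0.01},{"translation":[0,0,0],"rot":[0,2,0],"jaw":0.01},{"translation":[0,0,0],"rot":[0,0,0],"jaw":0.01}]' 40 | tail -2; python3 rec.py
python3 - <<'E'
from h import *
import cv2
cv2.imwrite('pics/s7.png',optics.get_image('scene')[:,:,::-1]);cv2.imwrite('pics/t7.png',optics.get_image('top')[:,:,::-1]);cv2.imwrite('pics/w7.png',optics.get_image('wrist')[:,:,::-1])
s=optics.camera_info('scene');t=optics.camera_info('top')
for n in ['press','press_mid','press_grip']:
  for c in ('scene','top','wrist'): print(n,c,[(round(d['score'],2),np.round(d['location'],1)) for d in optics.pinpoint(c,n)][:2])
E
```

```text
force: [-0.1, 0.5, -2.2]
width: 0.274
t 12.0 q [0.067 1.048 0.317 1.265 0.494 1.815 2.241] p [ 0.4668 -0.3704  0.1623] xaz -155.0 tool z [-0.856 -0.388 -0.341] F [-0.1  0.5 -2.2] w 0.274
press scene [(0.65, array([326.9, 192.1]))]
press top [(0.94, array([336.2, 194.2]))]
press wrist [(0.88, array([316.8, 326.8]))]
press_mid scene [(0.88, array([326.6, 173.1]))]
press_mid top [(0.97, array([337.8, 190.6])), (0.63, array([217.5, 167.7]))]
press_mid wrist [(0.64, array([317.9, 244.8]))]
press_grip scene [(0.76, array([326.8, 158.8]))]
press_grip top [(0.68, array([338.2, 185.8]))]
press_grip wrist [(0.87, array([313.9, 154. ]))]
```

View pics/s7.png

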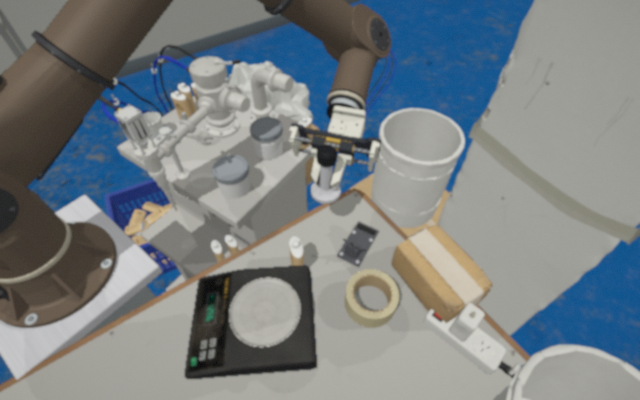

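View pics/t7.png

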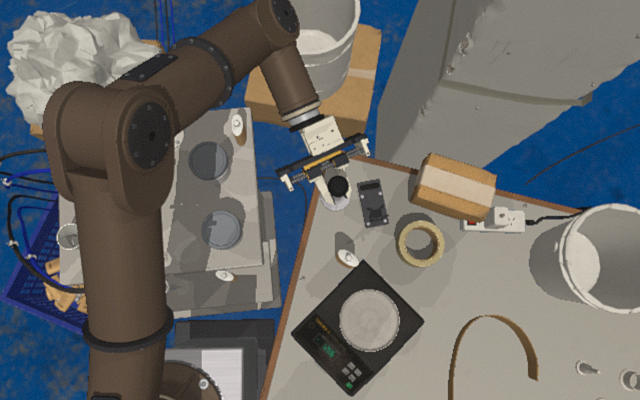

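View pics/w7.png

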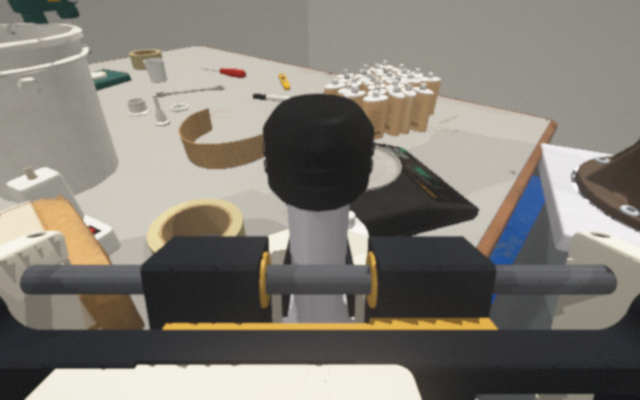

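```bash
python3 - <<'E'
from ov import *
S=optics.camera_info('scene');T=optics.camera_info('top');W=optics.camera_info('wrist')
obs=[(S,0,(326.9,192.1)),(S,.065,(326.6,173.1)),(S,.113,(326.8,158.8)),(T,0,(336.2,194.2)),(T,.065,(337.8,190.6)),(T,.113,(338.2,185.8)),(W,.113,(313.9,154)),(W,.065,(317.9,244.8))]
def ax(p): return np.array([np.sin(p[3]),np.sin(p[4]),1-.5*p[3]**2-.5*p[4]**2])
def res(p): return np.concatenate([proj(c,p[:3]+d*ax(p))-uv for c,d,uv in obs])
r=least_squares(res,[.467,-.37,.11,0,0],loss='soft_l1'); p=r.x; print(p[:3],np.degrees(p[3:])); print(res(p).reshape(-1,2).round(1))
x=np.r_[p[:3],np.pi/2-.001,0.]
a=[draw(S,cv2.imread('pics/s7.png'),x,'',half=(40,45),f=5),draw(T,cv2.imread('pics/t7.png'),x,'',half=(40,45),f=5)]
cv2.imwrite('pics/o7.png',np.hstack(a))
E
```

```text
[ 0.47235767 -0.36958812  0.11072592] [-1.96695682 -1.11701121]
[[-0.7  1. ]
 [-0.2  0.5]
 [-0.2 -1.5]
 [-1.8  1. ]
 [-1.2 -0.2]
 [ 0.3  0.6]
 [ 0.3 -0.6]
 [-2.7  0.9]]
```

View pics/o7.png

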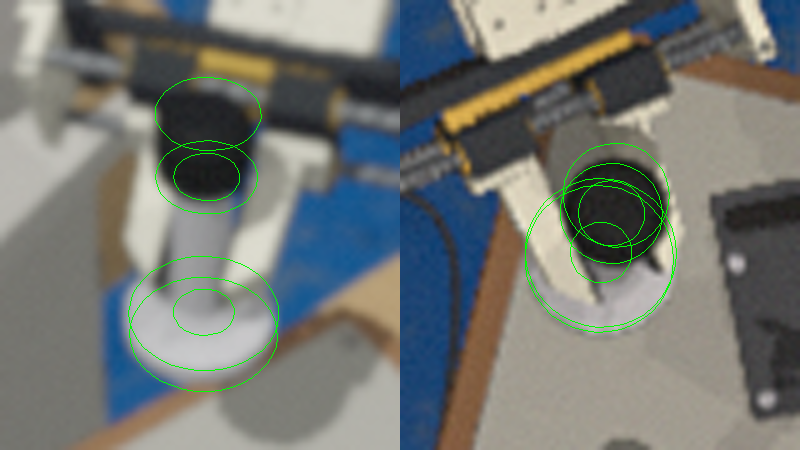

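```bash

python3 -m creep '[{"translation":[0,0,0],"rot":[0,1.5,0],"jaw":0.01},{"translation":[-0.028,0,0.0095],"rot":[0,0,0],"jaw":0.01},{"translation":[-0.028,0,0.0095],"rot":[0,0,0],"jaw":0.01},{"translation":[-0.028,0,0.0095],"rot":[0,0,0],"jaw":0.01},{"translation":[-0.009,0,0.003],"rot":[0,0,0],"jaw":0.01},{"translation":[0,0,0],"rot":[0,0,0],"jaw":0.01}]' 40 | tail -2; python3 rec.py
python3 -m creep '[{"translation":[-0.0038,0,0.0013],"rot":[0,0,0],"jaw":0.01},{"translation":[0,0,0],"rot":[0,0,0],"jaw":0.01}]' 40 | tail -2; python3 rec.py
python3 -m creep '[{"translation":[-0.0038,0,0.0013],"rot":[0,0,0],"jaw":0.01},{"translation":[0,0,0],"rot":[0,0,0],"jaw":0.01}]' 40 | tail -2; python3 rec.py
```

```text
force: [-0.5, 0.2, -3.2]
width: 0.278
t 13.1 q [0.074 1.193 0.299 1.238 0.464 1.75  2.169] p [ 0.466  -0.3699  0.0637] xaz -154.8 tool z [-0.865 -0.393 -0.313] F [-0.5  0.2 -3.2] w 0.278
force: [-0.0, 0.6, -2.1]
width: 0.271
t 13.27 q [0.075 1.193 0.3   1.234 0.464 1.748 2.166] p [ 0.4676 -0.371   0.0633] xaz -155.7 tool z [-0.863 -0.394 -0.318] F [-0.   0.6 -2.1] w 0.271
force: [-0.6, -0.2, -2.9]
width: 0.271
t 13.43 q [0.075 1.198 0.299 1.233 0.462 1.745 2.163] p [ 0.4675 -0.3707  0.059 ] xaz -155.7 tool z [-0.862 -0.393 -0.318] F [-0.6 -0.2 -2.9] w 0.271
```

```bash

for i in 1 2 3; do :; done
python3 -m creep '[{"translation":[-0.0038,0,0.0013],"rot":[0,0,0],"jaw":0.01},{"translation":[0,0,0],"rot":[0,0,0],"jaw":0.01}]' 40 | tail -2; python3 rec.py
python3 -m creep '[{"translation":[-0.0019,0,0.0007],"rot":[0,0,0],"jaw":0.01},{"translation":[0,0,0],"rot":[0,0,0],"jaw":0.01}]' 40 | tail -2; python3 rec.py
python3 - <<'E'
from h import *
import cv2
cv2.imwrite('pics/s8.png',cv2.resize(optics.get_image('scene')[120:260,250:450,::-1],None,fx=4,fy=4))
E
```

```text
force: [-0.6, 0.1, -2.6]
width: 0.273
t 13.6 q [0.076 1.205 0.298 1.232 0.46  1.741 2.161] p [ 0.4671 -0.3705  0.0541] xaz -155.5 tool z [-0.863 -0.393 -0.318] F [-0.6  0.1 -2.6] w 0.273
force: [-0.6, 0.9, -3.1]
width: 0.271
t 13.77 q [0.076 1.208 0.297 1.231 0.46  1.74  2.159] p [ 0.4669 -0.3706  0.052 ] xaz -155.5 tool z [-0.863 -0.393 -0.317] F [-0.6  0.9 -3.1] w 0.271
```

View pics/s8.png

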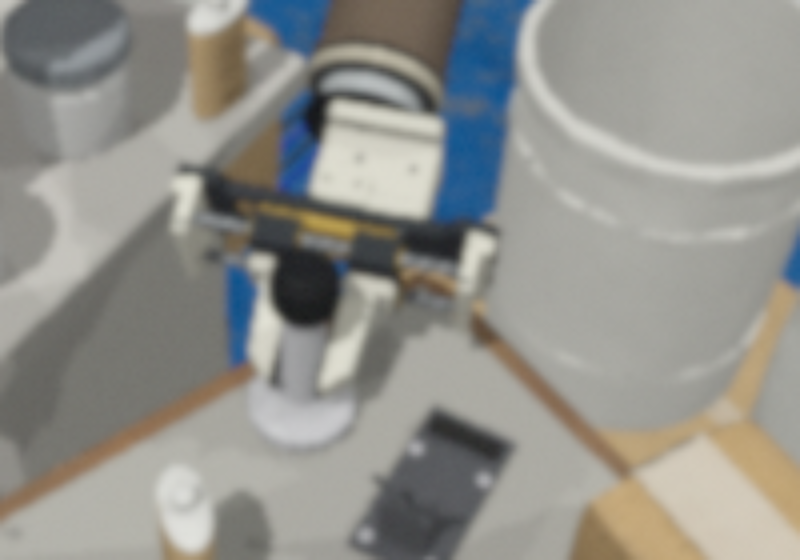

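```bash

python3 -m creep '[{"translation":[-0.0019,0,0.0007],"rot":[0,0,0],"jaw":0.01},{"translation":[0,0,0],"rot":[0,0,0],"jaw":0.01}]' 40 | grep force;
python3 -m creep '[{"translation":[-0.0014,0,0.0005],"rot":[0,0,0],"jaw":0.01},{"translation":[0,0,0],"rot":[0,0,0],"jaw":0.01}]' 40 |  grep force; python3 rec.py
```

```text
force: [0.5, -0.5, 0.2]
force: [-2.0, 0.9, 5.7]
t 14.15 q [0.077 1.212 0.298 1.23  0.46  1.74  2.157] p [ 0.4663 -0.3712  0.0502] xaz -155.8 tool z [-0.864 -0.393 -0.315] F [-2.   0.9  5.7] w 0.276
```

```bash

python3 -m creep '[{"translation":[0.0005,0,0],"rot":[0,0,0],"jaw":0.055},{"translation":[0,0,0],"rot":[0,0,0],"jaw":0.055},{"translation":[0,0,0],"rot":[0,0,0],"jaw":0.055},{"translation":[0,0,0],"rot":[0,0,0],"jaw":0.055},{"translation":[0,0,0],"rot":[0,0,0],"jaw":0.055},{"translation":[0,0,0],"rot":[0,0,0],"jaw":0.055},{"translation":[0,0,0],"rot":[0,0,0],"jaw":0.055}]' 40 | grep -E 'force|width'; python3 rec.py
python3 - <<'E'
from h import *
import cv2
cv2.imwrite('pics/s9.png',cv2.resize(optics.get_image('scene')[120:260,250:450,::-1],None,fx=3,fy=3));cv2.imwrite('pics/w9.png',optics.get_image('wrist')[:,:,::-1])
E
```

```text
force: [-0.7, 0.1, 1.1]
width: 0.596
t 14.73 q [0.077 1.212 0.297 1.23  0.459 1.738 2.157] p [ 0.4668 -0.3707  0.0491] xaz -155.5 tool z [-0.863 -0.393 -0.317] F [-0.7  0.1  1.1] w 0.596
```

View pics/s9.png

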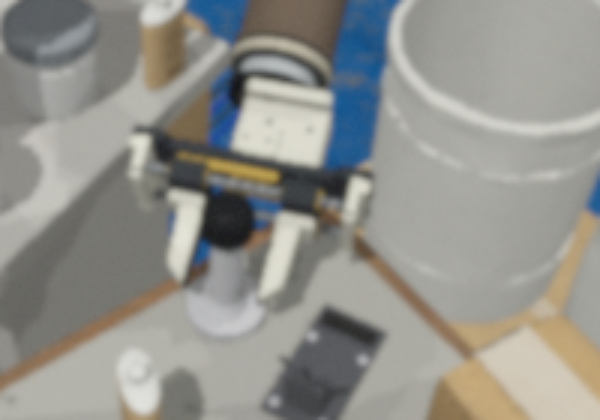

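View pics/w9.png

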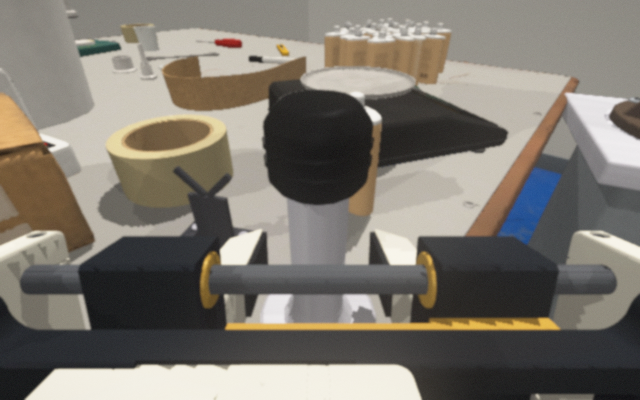

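```bash

python3 -m creep '[{"translation":[0,0,-0.015],"rot":[0,0,0],"jaw":0.06},{"translation":[0,0,-0.03],"rot":[0,0,0],"jaw":0.07},{"translation":[0,0,-0.035],"rot":[0,0,0],"jaw":0.0918},{"translation":[0.03,0,-0.02],"rot":[0,0,0],"jaw":0.0918},{"translation":[0.039,0,-0.014],"rot":[0,0,0],"jaw":0.0918},{"translation":[0.039,0,-0.014],"rot":[0,0,0],"jaw":0.0918},{"translation":[0.039,0,-0.014],"rot":[0,-3,0],"jaw":0.0918},{"translation":[0.039,0,-0.014],"rot":[0,-7,0],"jaw":0.0918},{"translation":[0.02,0,0],"rot":[0,-7,0],"jaw":0.0918},{"translation":[0,0,0],"rot":[0,-7,0],"jaw":0.0918},{"translation":[0,0,0],"rot":[0,-7,0],"jaw":0.0918},{"translation":[0,0,0],"rot":[0,-7,0],"jaw":0.0918}]' 40 | grep -E 'force|width'; python3 rec.py
python3 - <<'E'
from h import *
import cv2
cv2.imwrite('pics/s10.png',optics.get_image('scene')[:,:,::-1])
E
```

```text
force: [-0.4, -0.6, 0.3]
width: 1.0
t 15.83 q [0.053 0.691 0.432 1.205 0.164 1.675 2.431] p [ 0.5378 -0.3383  0.294 ] xaz -155.6 tool z [-0.495 -0.228 -0.838] F [-0.4 -0.6  0.3] w 1.0
```

View pics/s10.png

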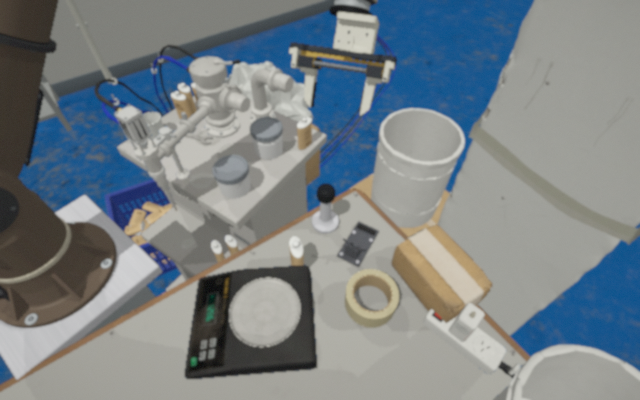

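```bash

python3 -m creep '[{"translation":[0,0,0],"rot":[0,-6.6,0],"jaw":0.0918},{"translation":[0,0,0],"rot":[0,-6.6,0],"jaw":0.0918},{"translation":[0,0,0],"rot":[0,-6.6,0],"jaw":0.0918},{"translation":[0,0,0],"rot":[0,-6.6,0],"jaw":0.0918},{"translation":[0,0,0],"rot":[0,-6.6,0],"jaw":0.0918},{"translation":[0,0,0],"rot":[0,0,7],"jaw":0.0918},{"translation":[0,0,0],"rot":[0,0,7],"jaw":0.0918},{"translation":[0,0,0],"rot":[0,0,7],"jaw":0.0918},{"translation":[0,0,0],"rot":[0,0,7],"jaw":0.0918},{"translation":[0,0,0],"rot":[0,0,7],"jaw":0.0918},{"translation":[0,0,0],"rot":[0,0,7],"jaw":0.0918},{"translation":[0,0,0],"rot":[0,0,7],"jaw":0.0918}]' 40 | grep -E 'force'; python3 rec.py
python3 - <<'E'
from h import *
import cv2
out={}
for c in ('scene','top','wrist'):
  im=optics.get_image(c); cv2.imwrite(f'pics/{c[0]}11.png',im[:,:,::-1])
  for n in ['press','press_mid','press_grip','lid_2','pot_2']: print(c,n,[(round(d['score'],2),list(np.round(d['location'],1))) for d in optics.pinpoint(c,n)][:3])
E
```

```text
force: [0.1, -0.4, -0.8]
t 16.88 q [ 0.131  0.446  0.522  1.496 -0.218  1.267  1.815] p [ 0.5366 -0.3385  0.2919] xaz 155.2 tool z [-0.011 -0.003 -1.   ] F [ 0.1 -0.4 -0.8] w 1.006
scene press [(0.97, [np.float64(328.4), np.float64(224.6)])]
scene press_mid [(0.88, [np.float64(331.0), np.float64(208.1)]), (0.41, [np.float64(269.2), np.float64(129.8)]), (0.32, [np.float64(325.4), np.float64(223.1)])]
scene press_grip [(0.75, [np.float64(325.2), np.float64(197.4)])]
scene lid_2 [(0.96, [np.float64(266.7), np.float64(132.9)]), (0.84, [np.float64(230.0), np.float64(170.2)])]
scene pot_2 [(0.73, [np.float64(269.9), np.float64(145.5)]), (0.55, [np.float64(234.9), np.float64(186.4)])]
top press [(0.97, [np.float64(332.0), np.float64(203.5)])]
top press_mid [(0.57, [np.float64(336.0), np.float64(200.7)])]
top press_grip [(0.69, [np.float64(334.9), np.float64(193.8)])]
top lid_2 [(0.69, [np.float64(222.6), np.float64(230.7)])]
top pot_2 [(0.63, [np.float64(230.1), np.float64(234.1)])]
wrist press [(0.63, [np.float64(276.2), np.float64(129.9)])]
wrist press_mid [(0.91, [np.float64(273.3), np.float64(132.0)])]
wrist press_grip [(0.96, [np.float64(262.0), np.float64(138.6)])]
wrist lid_2 [(0.88, [np.float64(531.9), np.float64(100.3)])]
wrist pot_2 [(0.87, [np.float64(502.7), np.float64(104.5)])]
```

View pics/t11.png

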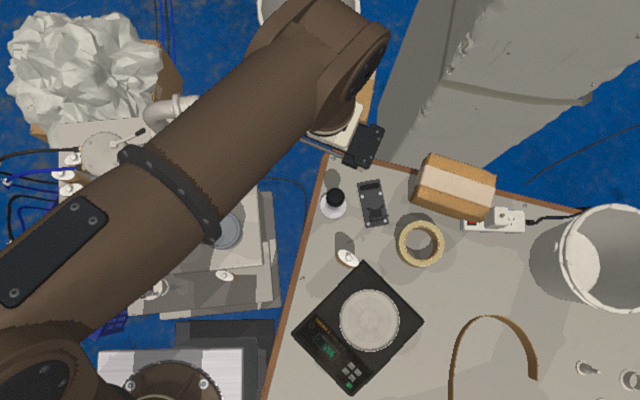

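View pics/w11.png

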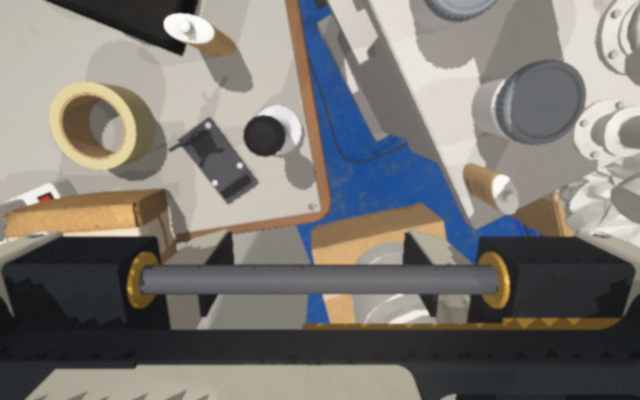

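```bash
python3 - <<'E'
from ov import *
S=optics.camera_info('scene');T=optics.camera_info('top');W=optics.camera_info('wrist')
obs=[(S,0,(328.4,224.6)),(S,.065,(331,208.1)),(S,.113,(325.2,197.4)),(T,0,(332,203.5)),(T,.065,(336,200.7)),(T,.113,(334.9,193.8)),(W,.113,(262,138.6)),(W,.065,(273.3,132))]
z=np.array([0,0,1.])
def res(p): return np.concatenate([proj(c,np.r_[p[:2],0]+d*z)-uv for c,d,uv in obs])
r=least_squares(res,[.467,-.37],loss='soft_l1'); p=r.x; print(p); print(res(p).reshape(-1,2).round(1))
for nm,C,f in (('S',S,'s11'),('T',T,'t11'),('W',W,'w11')):
    ii=[i for i,o in enumerate(obs) if o[0] is C]; o=obs; oo=[o[i] for i in ii]
    q=least_squares(lambda p:np.concatenate([proj(c,np.r_[p[:2],0]+d*z)-uv for c,d,uv in oo]),[.467,-.37]).x; print(nm,q)
x=np.r_[p,0,np.pi/2-.001,0.]
a=[draw(C,cv2.imread(f'pics/{f}.png'),x,'',half=(32,40),f=4) for C,f in ((S,'s11'),(T,'t11'),(W,'w11'))]
cv2.imwrite('pics/o11.png',np.hstack(a))
E
```

```text
[ 0.47214397 -0.37180633]
[[-2.1 -1.5]
 [-4.4 -1.5]
 [ 1.8 -4.4]
 [ 1.   0.4]
 [-1.6 -1.7]
 [ 0.6  1.3]
 [ 0.  -1.1]
 [-3.9  2.2]]
S [ 0.4688198  -0.37888651]
T [ 0.47218574 -0.37184898]
W [ 0.47254342 -0.36980972]
```

View pics/o11.png

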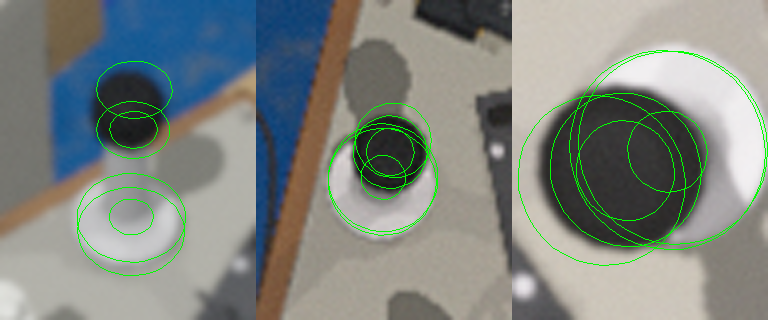

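```bash

python3 -m creep '[{"translation":[0,0,0],"rot":[0,0,7],"jaw":0.0918},{"translation":[0,0,0],"rot":[0,0,7],"jaw":0.0918},{"translation":[0,0,0],"rot":[0,0,7],"jaw":0.0918},{"translation":[0,0,0],"rot":[0,0,7],"jaw":0.0918},{"translation":[0,0,0],"rot":[0,0,7],"jaw":0.0918},{"translation":[0,0,0],"rot":[0,0,7],"jaw":0.0918},{"translation":[0,0,0],"rot":[0,0,7],"jaw":0.0918},{"translation":[0,0,0],"rot":[0,0,7],"jaw":0.0918},{"translation":[0,0,0],"rot":[0,0,7],"jaw":0.0918},{"translation":[-0.017,-0.03,0.01],"rot":[0,0,2],"jaw":0.0918},{"translation":[-0.017,-0.03,0.02],"rot":[0,0,0],"jaw":0.0918},{"translation":[0,0,0],"rot":[0,0,0],"jaw":0.0918}]' 40 | grep -E 'force'; python3 rec.py; python3 tgt.py .472 -.372 .108 90
```

```text
force: [-1.2, -0.4, 1.0]
t 18.78 q [ 0.039  0.467  0.812  1.638 -0.345  1.198  0.927] p [ 0.4699 -0.3778  0.2611] xaz 90.0 tool z [-0.014 -0.003 -1.   ] F [-1.2 -0.4  1. ] w 1.001
shift tool [0.0063 0.0042 0.153 ] rotvec deg [-0.78  0.2   0.02]
```

```bash
python3 - <<'E'
from ov import *
im=optics.get_image('wrist'); cv2.imwrite('pics/w12.png',im[:,:,::-1]); W=optics.camera_info('wrist')
import pickle; pickle.dump(W,open('w12.pkl','wb'))
x=np.r_[.4721,-.3718,0,np.pi/2-.001,0.]
for n in ['press_grip','lid_2','pot_2']: print(n,[(round(d['score'],2),list(np.round(d['location'],1))) for d in optics.pinpoint('wrist',n)][:3])
print(proj(W,[.4721,-.3718,.113]))
cv2.imwrite('pics/o12.png',draw(W,im[:,:,::-1].copy(),x,'',half=(60,60),f=5))
E
```

```text
press_grip [(0.79, [np.float64(316.6), np.float64(182.9)])]
lid_2 []
pot_2 []
[317.44116885 183.4603787 ]
```

View pics/w12.png

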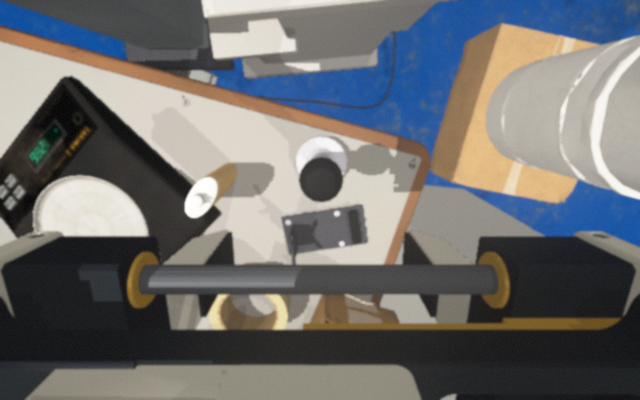

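View pics/o12.png

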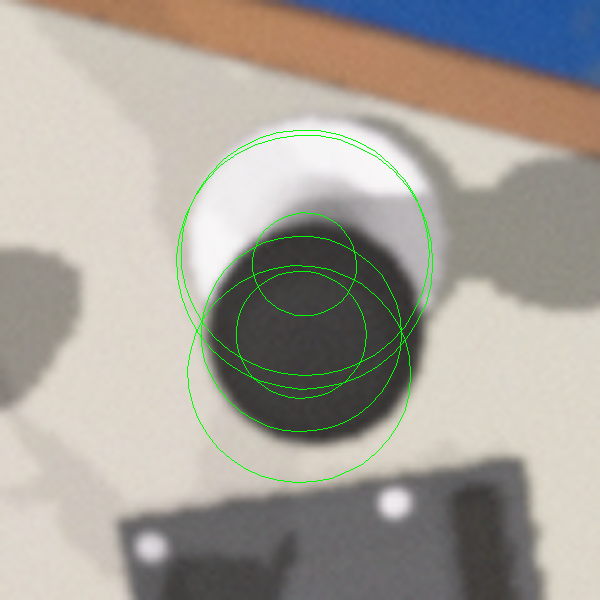

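```bash
python3 tgt.py .474 -.3695 .108 90
python3 -m creep '[{"translation":[0.004,0.003,0.03],"rot":[-0.4,0.1,0],"jaw":0.0918},{"translation":[0.004,0.003,0.035],"rot":[-0.3,0.1,0],"jaw":0.0918},{"translation":[0,0,0.03],"rot":[0,0,0],"jaw":0.0918},{"translation":[0,0,0.02],"rot":[0,0,0],"jaw":0.0918},{"translation":[0,0,0],"rot":[0,0,0],"jaw":0.0918}]' 30 | grep -E 'force'; python3 rec.py; python3 tgt.py .474 -.3695 .108 90
```

```text
shift tool [ 0.005  -0.0034  0.1555] rotvec deg [-0.41  0.19  0.55]
force: [0.1, 1.3, 0.8]
t 19.4 q [ 0.078  0.578  0.723  1.776 -0.458  0.966  1.001] p [ 0.4834 -0.3637  0.1443] xaz 90.6 tool z [-0.     0.004 -1.   ] F [0.1 1.3 0.8] w 0.998
shift tool [-0.0058 -0.0095  0.0363] rotvec deg [-0.02 -0.21  0.65]
```

```bash

python3 -m creep '[{"translation":[-0.003,-0.005,0],"rot":[0,0,0.6],"jaw":0.0918},{"translation":[-0.0025,-0.0045,0.01],"rot":[0,-0.2,0],"jaw":0.0918},{"translation":[0,0,0.015],"rot":[0,0,0],"jaw":0.0918},{"translation":[0,0,0.01],"rot":[0,0,0],"jaw":0.0918},{"translation":[0,0,0],"rot":[0,0,0],"jaw":0.0918},{"translation":[0,0,0],"rot":[0,0,0],"jaw":0.0918}]' 30 | grep -E 'force'; python3 rec.py; python3 tgt.py .474 -.3695 .108 90
python3 - <<'E'
from h import *
import cv2
a=cv2.resize(optics.get_image('scene')[100:250,250:450,::-1],(400,300));b=cv2.resize(optics.get_image('wrist')[:,:,::-1],(400,250)); c=np.zeros((300,800,3),np.uint8);c[:,:400]=a;c[:250,400:]=b;cv2.imwrite('pics/c13.png',c)
E
```

```text
force: [0.4, -0.2, -0.5]
t 19.9 q [ 0.11   0.607  0.701  1.814 -0.492  0.895  1.035] p [ 0.4747 -0.3724  0.114 ] xaz 89.9 tool z [ 0.005 -0.004 -1.   ] F [ 0.4 -0.2 -0.5] w 1.002
shift tool [ 0.0029 -0.0008  0.006 ] rotvec deg [ 0.28  0.22 -0.1 ]
```

View pics/c13.png

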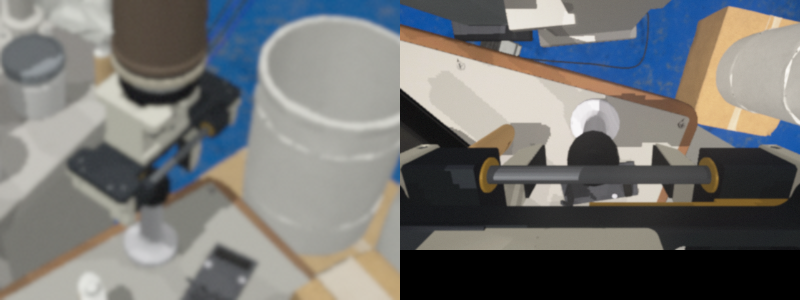

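```bash

python3 -m creep '[{"translation":[0.003,-0.001,0.006],"rot":[0.3,0.2,0],"jaw":0.0918},{"translation":[0,0,0],"rot":[0,0,0],"jaw":0.03},{"translation":[0,0,0],"rot":[0,0,0],"jaw":0.03},{"translation":[0,0,0],"rot":[0,0,0],"jaw":0.03},{"translation":[0,0,0],"rot":[0,0,0],"jaw":0.03},{"translation":[0,0,0],"rot":[0,0,0],"jaw":0.03},{"translation":[0,0,0],"rot":[0,0,0],"jaw":0.03},{"translation":[0,0,0],"rot":[0,0,0],"jaw":0.03},{"translation":[0,0,0],"rot":[0,0,0],"jaw":0.03},{"translation":[0,0,0],"rot":[0,0,0],"jaw":0.03},{"translation":[0,0,0],"rot":[0,0,0],"jaw":0.03}]' 50 | grep -E 'force'; python3 rec.py
```

```text
force: [-0.2, 0.0, 0.6]
t 20.92 q [ 0.11   0.615  0.696  1.822 -0.496  0.888  1.037] p [ 0.473  -0.3692  0.1071] xaz 89.9 tool z [-0.001  0.    -1.   ] F [-0.2  0.   0.6] w 0.417
```

```bash

python3 -m creep '[{"translation":[0,0,-0.02],"rot":[0,0,0],"jaw":0.03},{"translation":[0,0,-0.035],"rot":[0,0,0],"jaw":0.03},{"translation":[0,0,-0.035],"rot":[0,0,0],"jaw":0.03},{"translation":[0,0.01,-0.03],"rot":[0,0,0],"jaw":0.03},{"translation":[0.02,0.02,-0.02],"rot":[0,0,0],"jaw":0.03},{"translation":[0.03,0.02,0],"rot":[0,0,0],"jaw":0.03},{"translation":[0.03,0.015,0],"rot":[0,0,0],"jaw":0.03},{"translation":[0.02,0.01,0],"rot":[0,0,0],"jaw":0.03},{"translation":[0,0,0],"rot":[0,0,0],"jaw":0.03},{"translation":[0,0,0],"rot":[0,0,0],"jaw":0.03}]' 50 | grep -E 'force'; python3 rec.py
python3 - <<'E'
from h import *
import cv2,pickle
s=arm.observe();W=optics.camera_info('wrist');im=optics.get_image('wrist'); cv2.imwrite('pics/w14.png',im[:,:,::-1]); 
cv2.imwrite('pics/s14.png',optics.get_image('scene')[:,:,::-1])
pickle.dump(W,open('w14.pkl','wb'))
for n in ['lid_2','pot_2','press']: print(n,[(round(d['score'],2),list(np.round(d['location'],1))) for d in optics.pinpoint('wrist',n)][:3])
E
```

```text
force: [0.5, -1.6, -2.1]
t 21.75 q [-0.162  0.487  0.795  1.644 -0.371  1.17   0.724] p [ 0.5494 -0.2671  0.2464] xaz 90.1 tool z [-0.002  0.001 -1.   ] F [ 0.5 -1.6 -2.1] w 0.42
lid_2 [(0.81, [np.float64(172.5), np.float64(26.6)])]
pot_2 []
press []
```

View pics/w14.png

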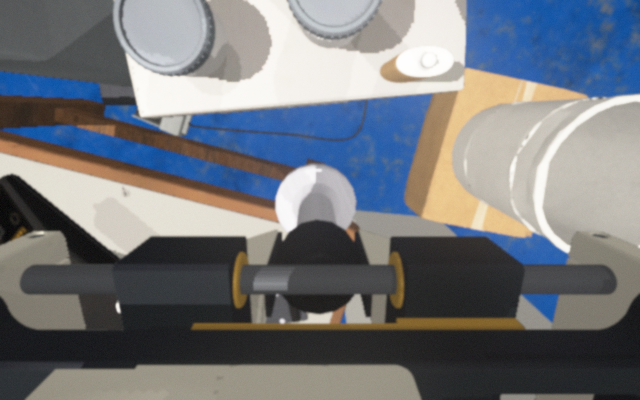

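View pics/s14.png

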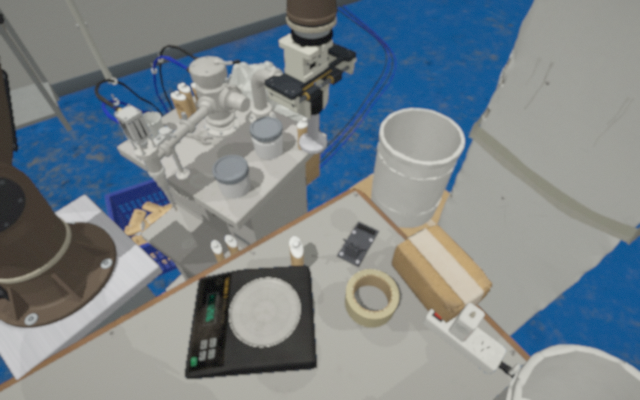

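```bash
python3 - <<'E'
import cv2
a=cv2.imread('pics/s14.png')[100:210,190:310]; cv2.imwrite('pics/z14.png',cv2.resize(a,None,fx=5,fy=5,interpolation=cv2.INTER_CUBIC))
E
```

```text
(no output)
```

View pics/z14.png

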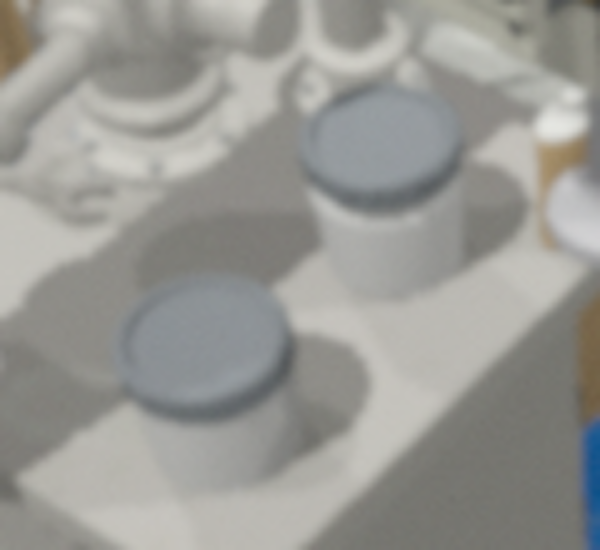

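```bash
cat > lidfit.py <<'E'
from h import *
import cv2
# evaluate rim outline fit: lid cylinder r=.043, bottom z0, top z0+.018, project silhouettes
def outline(ci,x,y,z0):
    t=np.linspace(0,2*np.pi,60,endpoint=False)
    pts=[]
    for z in (z0,z0+.0185):
        pts+=[proj(ci,[x+.043*np.cos(a),y+.043*np.sin(a),z]) for a in t]
    return pts
def drawlid(ci,im,lids,c,half,f):
    c0=np.maximum(np.array(c,int)-half,0)
    crop=cv2.resize(im[c0[1]:c0[1]+2*half[1],c0[0]:c0[0]+2*half[0]],None,fx=f,fy=f,interpolation=cv2.INTER_CUBIC)
    for (x,y,z0,col) in lids:
        for z,r in ((z0,.043),(z0+.0185,.043),(0,.0415),(.06,.0415)):
            t=np.linspace(0,2*np.pi,60)
            p=np.array([proj(ci,[x+r*np.cos(a),y+r*np.sin(a),z]) for a in t])
            cv2.polylines(crop,[((p-c0+.5)*f).astype(np.int32)],True,col,1)
    return crop
E
python3 - <<'E'
from lidfit import *
import pickle
S=optics.camera_info('scene')
im=cv2.imread('pics/s14.png')
k=drawlid(S,im,[(.5503,-.1026,.0705,(0,255,0)),(.4089,-.1251,.0605,(0,255,255))],(250,155),(60,55),5)
cv2.imwrite('pics/z14o.png',k)
E
```

```text
(no output)
```

View pics/z14o.png

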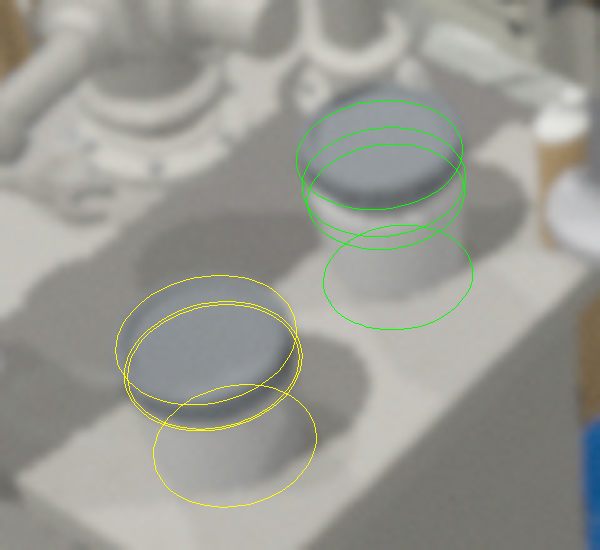

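```bash

python3 -m creep '[{"translation":[0.03,0,0],"rot":[0,0,0],"jaw":0.03},{"translation":[0.03,0,0],"rot":[0,0,0],"jaw":0.03},{"translation":[0.01,0,0],"rot":[0,0,0],"jaw":0.03},{"translation":[0,0,0],"rot":[0,0,0],"jaw":0.03},{"translation":[0,0,0],"rot":[0,0,0],"jaw":0.03}]' 50 | grep -E 'force'; python3 rec.py
python3 - <<'E'
from h import *
import cv2,pickle
s=arm.observe();W=optics.camera_info('wrist');im=optics.get_image('wrist'); cv2.imwrite('pics/w15.png',im[:,:,::-1]); 
pickle.dump(W,open('w15.pkl','wb'))
for n in ['lid_2','pot_2','press']: print(n,[(round(d['score'],2),list(np.round(d['location'],1))) for d in optics.pinpoint('wrist',n)][:3])
E
```

```text
force: [-0.2, -0.5, -1.8]
t 22.42 q [-0.303  0.437  0.808  1.713 -0.343  1.14   0.602] p [ 0.5486 -0.1996  0.2472] xaz 89.9 tool z [-0.001 -0.    -1.   ] F [-0.2 -0.5 -1.8] w 0.423
lid_2 [(0.74, [np.float64(330.3), np.float64(65.5)]), (0.71, [np.float64(180.7), np.float64(102.2)])]
pot_2 []
press [(0.83, [np.float64(315.4), np.float64(203.3)])]
```

View pics/w15.png

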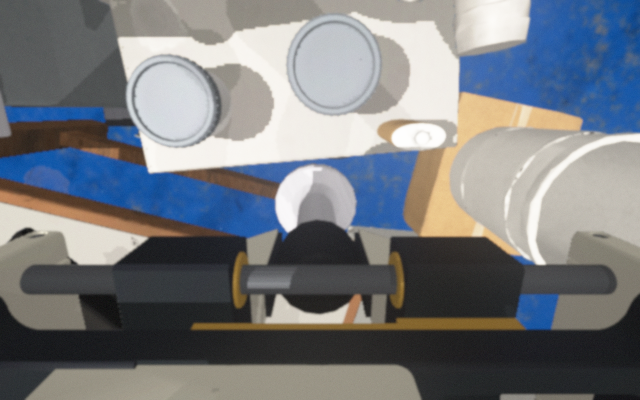

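```bash
cat > circ.py <<'E'
from h import *
import cv2
def rays(im,c,r0,r1,angs):
    g=cv2.GaussianBlur(im.astype(np.float32),(0,0),1.0)
    P=[]
    for a in angs:
        rr=np.arange(r0,r1,.25); u=c[0]+rr*np.cos(a); v=c[1]+rr*np.sin(a)
        s=cv2.remap(g,u.astype(np.float32)[None],v.astype(np.float32)[None],cv2.INTER_LINEAR)[0]
        d=np.linalg.norm(np.gradient(s,axis=0),axis=1)
        k=d.argmax(); P.append((u[k],v[k],d[k]))
    return np.array(P)
def fitc(ci,P,r,z,x0,free_r=False):
    def res(p):
        o=[]
        for u,v,_ in P:
            X=onz(ci,(u,v),z); o.append(np.hypot(X[0]-p[0],X[1]-p[1])-(p[2] if free_r else r))
        return np.array(o)*1000
    s=least_squares(res,[*x0]+([r] if free_r else []),loss='soft_l1'); return s.x,np.sqrt(np.median(res(s.x)**2))
E
cat > m15.py <<'E'
from circ import *
import pickle,sys
tag,cl,cf=sys.argv[1],eval(sys.argv[2]),eval(sys.argv[3]); zt=float(sys.argv[4])
W=pickle.load(open(f'{tag}.pkl','rb')); im=cv2.imread(f'pics/{tag}.png')
A=np.radians(np.arange(0,360,5))
PL=rays(im,cl,38,56,A); AF=np.radians(np.arange(150,395,5)); PF=rays(im,cf,30,50,AF)
zf=zt+.005-.113
for fr in (0,1):
    print('lid',fitc(W,PL,.043,.0885,(.55,-.10),fr)); print('foot',fitc(W,PF,.032,zf+.012,(.55,-.2),fr))
o=cv2.resize(im[:260,120:480],None,fx=2.2,fy=2.2)
for u,v,_ in np.r_[PL,PF]: cv2.circle(o,(int((u-120+.5)*2.2),int((v+.5)*2.2)),2,(0,0,255),-1)
cv2.imwrite(f'pics/{tag}e.png',o)
E
python3 m15.py w15 '(334,64)' '(315.5,203)' .2472
```

```text
lid (array([ 0.56389924, -0.09071428]), np.float64(3.083644688215727))
foot (array([ 0.54733671, -0.19829097]), np.float64(0.6401459637187037))
lid (array([ 0.56403201, -0.09271889,  0.04027214]), np.float64(1.0717055087001421))
foot (array([ 0.5473362 , -0.19835969,  0.03208342]), np.float64(0.6496440525018132))
```

View pics/w15e.png

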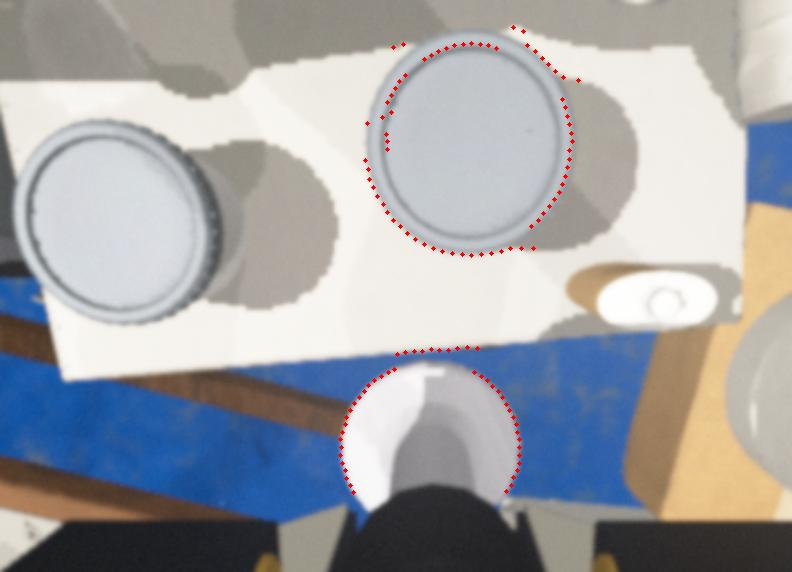

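```bash
cat > lidm.py <<'E'
from circ import *
import pickle,sys
tag,c=sys.argv[1],eval(sys.argv[2])
W=pickle.load(open(f'{tag}.pkl','rb')); im=cv2.imread(f'pics/{tag}.png').astype(int)
br=im[...,0]-im[...,2]; print('center b-r',br[c[1],c[0]])
m=((br>8)&(br<45)).astype(np.uint8); m=cv2.medianBlur(m,5)
n,l=cv2.connectedComponents(m); m=(l==l[c[1],c[0]]).astype(np.uint8)
m=cv2.morphologyEx(m,cv2.MORPH_OPEN,np.ones((9,9)))
cs=max(cv2.findContours(m,cv2.RETR_EXTERNAL,cv2.CHAIN_APPROX_NONE)[0],key=len); h=cv2.convexHull(cs)[:,0,:].astype(float)
cc=cs[:,0,:].astype(float)
P=np.c_[cc,np.zeros(len(cc))]
for fr in (0,1): print('lid',fitc(W,P,.043,.0885,(.55,-.10),fr))
print('ellipse',cv2.fitEllipse(cs))
o=cv2.imread(f'pics/{tag}.png'); cv2.drawContours(o,[cs],-1,(0,0,255),1); cv2.imwrite(f'pics/{tag}m.png',cv2.resize(o[:160,100:420],None,fx=2.4,fy=2.4))
E
python3 lidm.py w15 '(334,64)'
```

```text
center b-r 9
lid (array([ 0.56607335, -0.07010677]), np.float64(9.918971663055126))
lid (array([ 0.57316228, -0.09411544,  0.02827776]), np.float64(3.753335581383721))
ellipse ((342.6663818359375, 71.28081512451172), (61.170616149902344, 76.17974853515625), 54.21010971069336)
```

View pics/w15m.png

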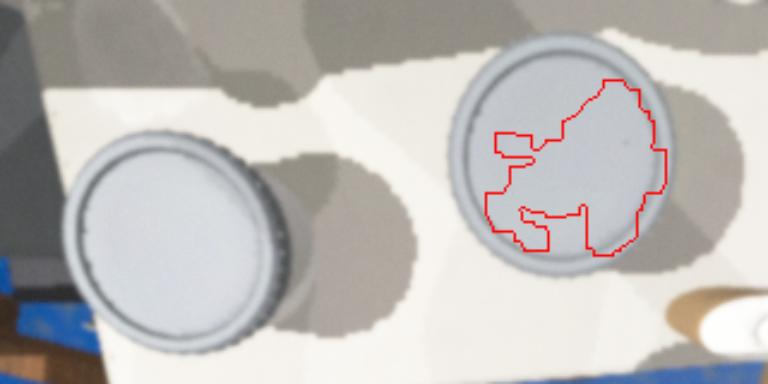

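Segment with a lower blueness threshold (background is warm).

```bash
sed -i 's/(br>8)&(br<45)/(br>0)\&(br<60)/; s/br=im.*; print/br=cv2.GaussianBlur(im.astype(np.float32),(0,0),1.2); br=br[...,0]-br[...,2]; print(br[c[1],c[0]+44-12:c[0]+70:3].round(1)); print/' lidm.py; python3 lidm.py w15 '(334,64)'
```

```text
[  9.7   9.7   9.    9.4   8.8  -1.4 -13.4 -13.9 -13.4 -13.9 -14.1 -15.3
 -15. ]
center b-r 10.331177
lid (array([ 0.56356999, -0.09022472]), np.float64(1.56317653273981))
lid (array([ 0.56354485, -0.09003727,  0.04143214]), np.float64(0.19777165616764042))
ellipse ((333.5918273925781, 64.00238037109375), (93.27751159667969, 100.6553726196289), 2.8952362537384033)
```

View pics/w15m.png

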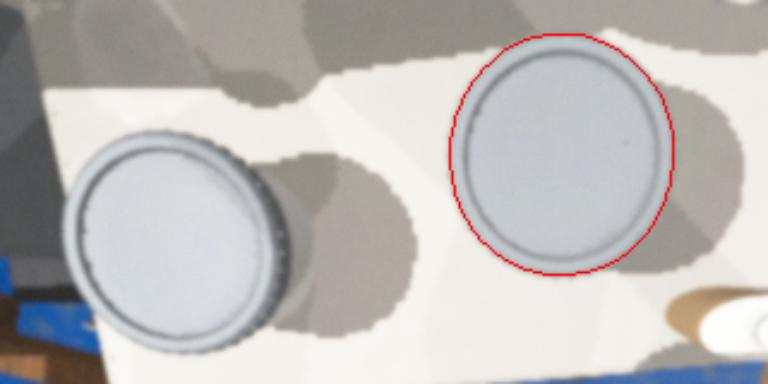

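```bash
sed -i "s/for fr in (0,1): print('lid',fitc(W,P,.043,.0885,(.55,-.10),fr))/for z in (.0785,.0885): print(z,'lid',fitc(W,P,.043,z,(.5,-.10),True))/" lidm.py; python3 lidm.py w15 '(334,64)'; python3 lidm.py w15 '(172,100)'; python3 - <<'E'
import pickle,numpy as np
W=pickle.load(open('w15.pkl','rb'));print(-W['R'].T@W['t'])
E
```

```text
[  9.7   9.7   9.    9.4   8.8  -1.4 -13.4 -13.9 -13.4 -13.9 -14.1 -15.3
 -15. ]
center b-r 10.331177
0.0785 lid (array([ 0.56400139, -0.08880571,  0.04280101]), np.float64(0.20444567426163018))
0.0885 lid (array([ 0.56354485, -0.09003727,  0.04143214]), np.float64(0.19777165417676074))
ellipse ((333.5918273925781, 64.00238037109375), (93.27751159667969, 100.6553726196289), 2.8952362537384033)
[  7.9   8.3   7.9   7.3   5.4   1.7  -6.8  -8.4  -8.8 -11.7 -15.6 -14.7
 -14.3]
center b-r 7.572876
0.0785 lid (array([ 0.32759334, -0.09780863,  0.06993128]), np.float64(14.29571960849733))
0.0885 lid (array([ 0.33470738, -0.0987466 ,  0.06769312]), np.float64(13.838648608476182))
ellipse ((93.06634521484375, 69.69242095947266), (114.61085510253906, 255.93038940429688), 110.94125366210938)
[ 0.54972565 -0.12731361  0.3911598 ]
```

View pics/w15m.png

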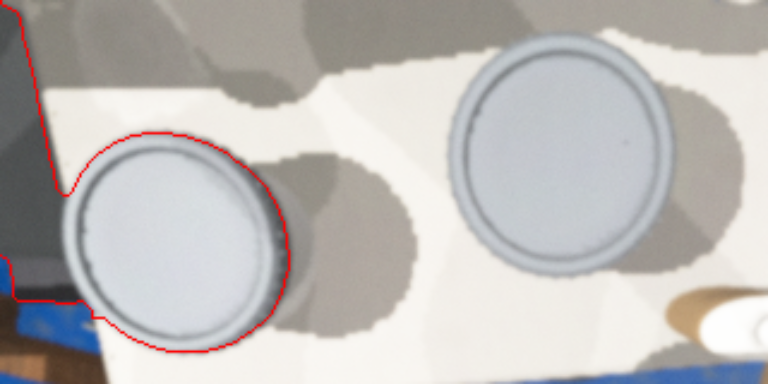

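```bash
cat > inner.py <<'E'
from circ import *
import pickle
W=pickle.load(open('w15.pkl','rb')); im=cv2.imread('pics/w15.png')
o=cv2.resize(im[:160,100:420],None,fx=2.4,fy=2.4)
A=np.radians(np.arange(0,360,4))
def fitz(P,r,x0):
    def res(p):
        return np.array([np.hypot(*(onz(W,(u,v),p[2])[:2]-p[:2]))-r for u,v,_ in P])*1000
    s=least_squares(res,x0,loss='soft_l1',f_scale=.5); return s.x,np.median(np.abs(res(s.x)))
for nm,c,r0,r1,x0 in (('A',(333.6,64),34,43.5,(.56,-.09,.08)),('B',(168.5,100),30,42,(.41,-.12,.08))):
    P=rays(im,c,r0,r1,A); P2=P
    for it in range(3):
        x,e=fitz(P2,.035,x0)
        d=np.array([abs(np.hypot(*(onz(W,(u,v),x[2])[:2]-x[:2]))-.035) for u,v,_ in P]); P2=P[d<.0012]
    print(nm,x.round(4),'res mm',round(e,2),len(P2))
    for u,v,_ in P2: cv2.circle(o,(int((u-100+.5)*2.4),int((v+.5)*2.4)),1,(0,0,255),-1)
cv2.imwrite('pics/in15.png',o)
E
python3 inner.py
```

```text
A [ 0.5638 -0.0888  0.0796] res mm 0.16 63
B [ 0.4099 -0.1189  0.0796] res mm 0.25 32
```

View pics/in15.png

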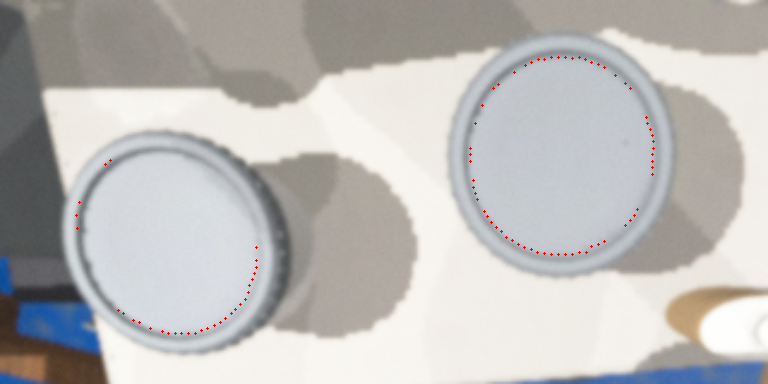

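```bash
python3 - <<'E'
from lidfit import *
S=optics.camera_info('scene')
im=cv2.imread('pics/s14.png')
g,y=(0,255,0),(0,255,255)
out=[]
for zA,zB in ((.0605,.0605),(.0705,.0705)):
    out.append(drawlid(S,im,[(.5636,-.0895,zA,g),(.410,-.119,zB,y)],(250,155),(60,55),3.3))
cv2.imwrite('pics/z15.png',np.hstack(out))
E
```

```text
(no output)
```

View pics/z15.png

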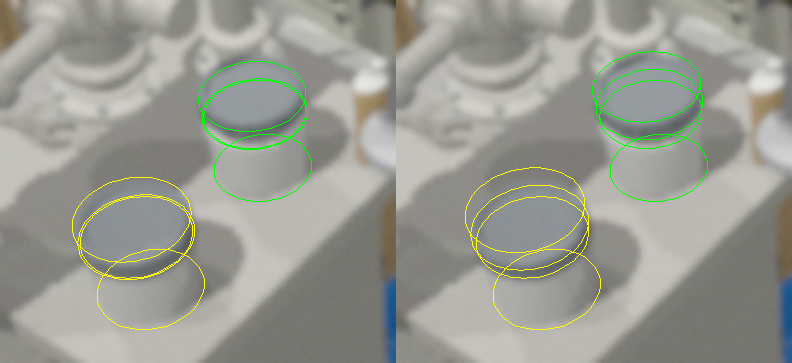

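```bash
python3 - <<'E'
from h import *
import pickle
W=pickle.load(open('w15.pkl','rb'))
for z in (.13,.16,.19): print(z,onz(W,(457,20),z).round(3),onz(W,(458,48),z).round(3),onz(W,(490,53),z).round(3))
E
python3 tgt.py .5635 -.0900 .215 90
python3 -m creep '[{"translation":[0.03,0.006,0],"rot":[0,0,0],"jaw":0.03},{"translation":[0.03,0.006,0],"rot":[0,0,0],"jaw":0.03},{"translation":[0.015,0.004,0],"rot":[0,0,0],"jaw":0.03},{"translation":[0,0,0],"rot":[0,0,0],"jaw":0.03},{"translation":[0,0,0],"rot":[0,0,0],"jaw":0.03}]' 50 | grep -E 'force'; python3 rec.py
python3 - <<'E'
from h import *
import cv2,pickle
W=optics.camera_info('wrist');im=optics.get_image('wrist'); cv2.imwrite('pics/w16.png',im[:,:,::-1]); 
pickle.dump(W,open('w16.pkl','wb'))
E
```

```text
0.13 [ 0.653 -0.064  0.13 ] [ 0.655 -0.083  0.13 ] [ 0.68  -0.086  0.13 ]
0.16 [ 0.641 -0.071  0.16 ] [ 0.643 -0.088  0.16 ] [ 0.665 -0.091  0.16 ]
0.19 [ 0.629 -0.078  0.19 ] [ 0.631 -0.093  0.19 ] [ 0.65  -0.096  0.19 ]
shift tool [0.111  0.0147 0.0322] rotvec deg [-0.04  0.04 -0.24]
force: [-0.4, -0.5, -2.2]
t 23.03 q [-0.44   0.427  0.806  1.725 -0.335  1.134  0.465] p [ 0.5651 -0.1242  0.247 ] xaz 90.0 tool z [-0.001 -0.    -1.   ] F [-0.4 -0.5 -2.2] w 0.422
```

View pics/w16.png

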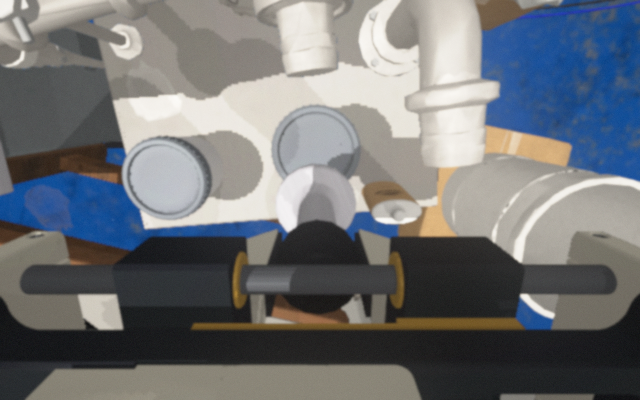

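```bash
cat > m16.py <<'E'
from circ import *
import pickle,sys
tag,cl,cf,zt,a0,a1=sys.argv[1],eval(sys.argv[2]),eval(sys.argv[3]),float(sys.argv[4]),float(sys.argv[5]),float(sys.argv[6])
W=pickle.load(open(f'{tag}.pkl','rb')); im=cv2.imread(f'pics/{tag}.png')
br=cv2.GaussianBlur(im.astype(np.float32),(0,0),1.0); br=np.clip(br[...,0]-br[...,2],-20,12)
A=np.radians(np.arange(a0,a1,4)); PL=rays(np.dstack([br]*2),cl,38,56,A)
AF=np.radians(np.r_[np.arange(150,210,5),np.arange(330,395,5)]); PF=rays(im,cf,30,50,AF)
zf=zt+.005-.113
print('lid',fitc(W,PL,.0422,.0885,cl and (.56,-.09),False),fitc(W,PL,.0422,.0885,(.56,-.09),True)); print('foot',fitc(W,PF,.032,zf+.012,(.56,-.12),False))
o=cv2.resize(im[:260,120:480],None,fx=2.2,fy=2.2)
for u,v,_ in np.r_[PL,PF]: cv2.circle(o,(int((u-120+.5)*2.2),int((v+.5)*2.2)),2,(0,0,255),-1)
cv2.imwrite(f'pics/{tag}e.png',o)
E
python3 m16.py w16 '(316,148)' '(315.5,203)' .247 180 361; python3 m16.py w15 '(333.6,64)' '(315.5,203)' .2472 0 360
```

```text
lid (array([ 0.56361252, -0.08962663]), np.float64(0.22131548536727616)) (array([ 0.56361025, -0.08973405,  0.04228442]), np.float64(0.21701186449196264))
foot (array([ 0.56539053, -0.12191111]), np.float64(2.000363021012176))
lid (array([ 0.56376684, -0.09001405]), np.float64(0.288432167965167)) (array([ 0.5637475 , -0.09001436,  0.04196284]), np.float64(0.2538490418484137))
foot (array([ 0.54727123, -0.19964707]), np.float64(0.12546193392742877))
```

View pics/w16e.png

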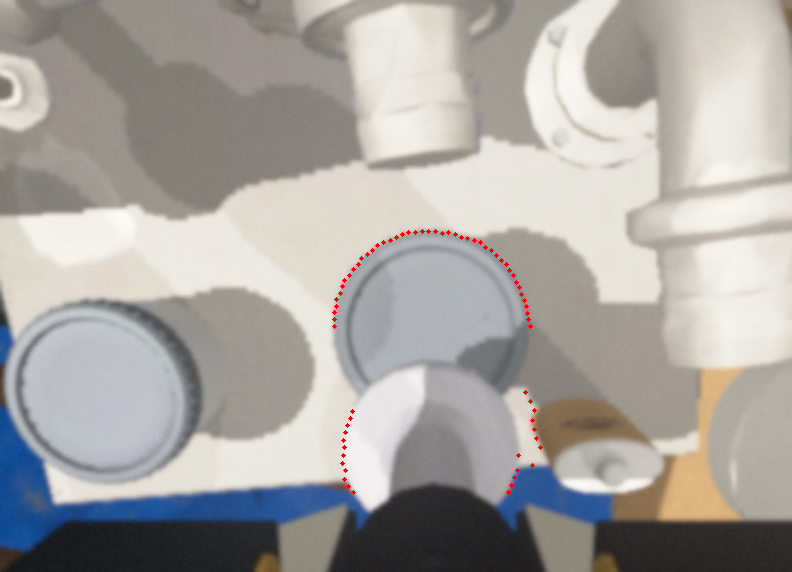

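```bash

python3 -m creep '[{"translation":[0.012,0,0],"rot":[0,0,0],"jaw":0.03},{"translation":[0.015,0,0.008],"rot":[0,0,0],"jaw":0.03},{"translation":[0.006,0,0.012],"rot":[0,0,0],"jaw":0.03},{"translation":[0,0,0.01],"rot":[0,0,0],"jaw":0.03},{"translation":[0,0,0],"rot":[0,0,0],"jaw":0.03},{"translation":[0,0,0],"rot":[0,0,0],"jaw":0.03}]' 50 | grep -E 'force'; python3 rec.py
python3 - <<'E'
from h import *
import cv2,pickle
W=optics.camera_info('wrist');im=optics.get_image('wrist'); cv2.imwrite('pics/w17.png',im[:,:,::-1]); 
pickle.dump(W,open('w17.pkl','wb'))
cv2.imwrite('pics/s17.png',cv2.resize(optics.get_image('scene')[60:200,190:350,::-1],None,fx=4,fy=4,interpolation=cv2.INTER_CUBIC))
E
python3 tgt.py .565 -.0905 .2 90
```

```text
force: [-1.3, -0.5, -2.2]
t 23.58 q [-0.486  0.445  0.789  1.781 -0.356  1.066  0.427] p [ 0.5643 -0.0916  0.2164] xaz 89.9 tool z [-0.002 -0.    -1.   ] F [-1.3 -0.5 -2.2] w 0.419
shift tool [0.0017 0.     0.0174] rotvec deg [-0.03  0.03 -0.17]
```

View pics/w17.png

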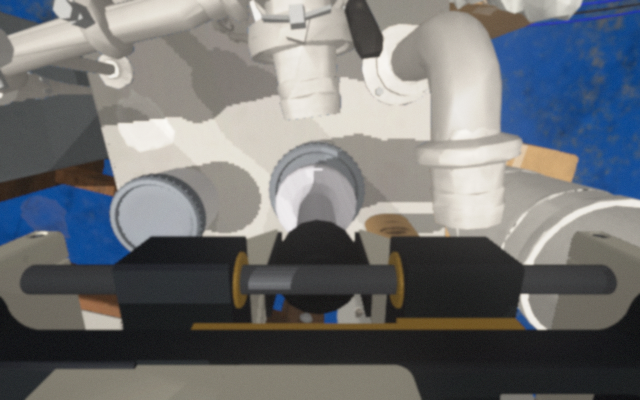

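View pics/s17.png

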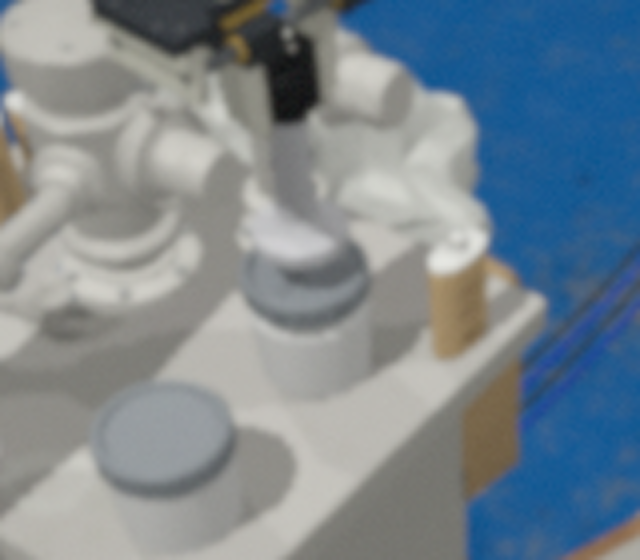

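```bash
python3 m16.py w17 '(316.5,187)' '(315.5,203)' .2164 195 345; python3 tgt.py .565 -.0905 .1995 90
```

```text
lid (array([ 0.56379153, -0.08805859]), np.float64(0.31248889329468743)) (array([ 0.56378862, -0.08715815,  0.04147054]), np.float64(0.2357860289053312))
foot (array([ 0.56327201, -0.09253745]), np.float64(0.2716123882360033))
shift tool [0.0017 0.     0.0179] rotvec deg [-0.03  0.03 -0.17]
```

View pics/w17e.png

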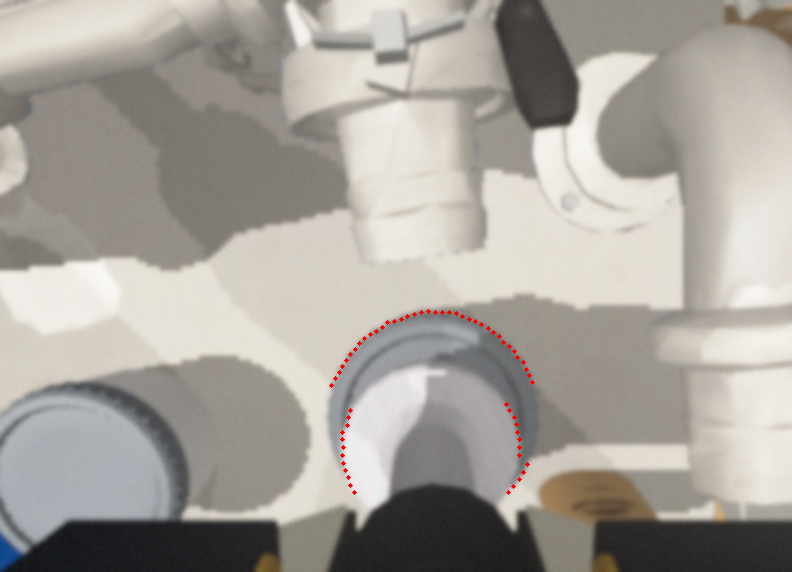

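```bash

python3 -m creep '[{"translation":[0.0025,0.0004,0.008],"rot":[0,0,0],"jaw":0.03},{"translation":[0,0,0.008],"rot":[0,0,0],"jaw":0.03},{"translation":[0,0,0],"rot":[0,0,0],"jaw":0.03},{"translation":[0,0,0],"rot":[0,0,0],"jaw":0.03}]' 50 | grep -E 'force'; python3 rec.py
python3 - <<'E'
from h import *
import cv2,pickle
W=optics.camera_info('wrist');im=optics.get_image('wrist'); cv2.imwrite('pics/w18.png',im[:,:,::-1]); 
pickle.dump(W,open('w18.pkl','wb'))
a=cv2.resize(optics.get_image('scene')[90:180,220:310,::-1],(400,400),interpolation=cv2.INTER_CUBIC); b=cv2.resize(im[140:240,266:366,::-1],(400,400),interpolation=cv2.INTER_CUBIC)
cv2.imwrite('pics/c18.png',np.hstack([a,b]))
E
python3 tgt.py .565 -.0897 .1935 90
```

```text
force: [-0.0, 0.3, -1.6]
t 24.02 q [-0.481  0.462  0.777  1.8   -0.372  1.034  0.436] p [ 0.5648 -0.0888  0.2004] xaz 89.9 tool z [-0.002  0.    -1.   ] F [-0.   0.3 -1.6] w 0.42
shift tool [-0.0007 -0.0003  0.0076] rotvec deg [-0.06  0.01 -0.12]
```

View pics/c18.png

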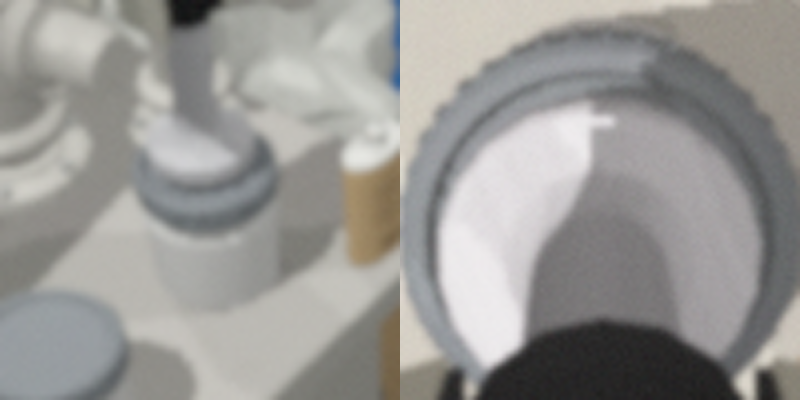

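```bash
cat > m18.py <<'E'
from circ import *
import pickle
W=pickle.load(open('w18.pkl','rb')); im=cv2.imread('pics/w18.png')
zf=.2004+.005-.113
f=(.5645,-.0888)
o=cv2.resize(im[140:240,256:376],None,fx=6,fy=6,interpolation=cv2.INTER_CUBIC)
def d(x,y,z,r,col):
    p=np.array([proj(W,[x+r*np.cos(t),y+r*np.sin(t),z]) for t in np.linspace(0,6.28,80)])
    cv2.polylines(o,[((p-[256,140]+.5)*6).astype(np.int32)],True,col,1)
AF=np.radians(np.arange(185,355,5)); PF=rays(im,(315.5,203),35,44,AF)
for z in (zf+.010,zf+.014): print('foot',z,fitc(W,PF,.032,z,f)[0],fitc(W,PF,.032,z,f,True))
x=fitc(W,PF,.032,zf+.013,f)[0]; d(x[0],x[1],zf+.013,.032,(0,255,0))
for y,c in ((-.0877,(0,0,255)),(-.0897,(255,0,0)),(-.0917,(255,0,255))):
    d(.5638,y,.0855,.035,c); d(.5638,y,.0885,.0422,c)
cv2.imwrite('pics/o18.png',o)
E
python3 m18.py
```

```text
foot 0.10239999999999999 [ 0.56358988 -0.08966371] (array([ 0.56360656, -0.09069655,  0.03281206]), np.float64(0.22381514644021896))
foot 0.1064 [ 0.56364523 -0.08912718] (array([ 0.56364987, -0.08947236,  0.03227032]), np.float64(0.2200251914644978))
```

View pics/o18.png

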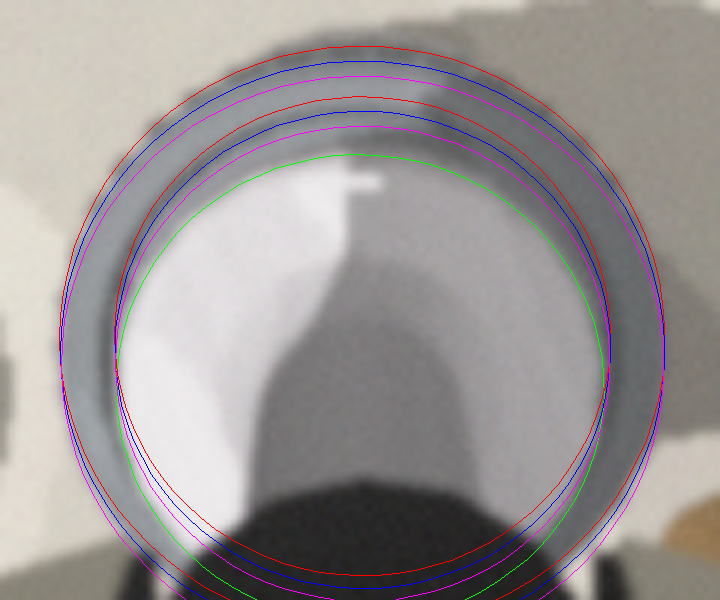

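```bash

python3 -m creep '[{"translation":[-0.0007,0,0.003],"rot":[0,0,0],"jaw":0.03},{"translation":[0,0,0.002],"rot":[0,0,0],"jaw":0.03},{"translation":[0,0,0],"rot":[0,0,0],"jaw":0.03}]' 50 | grep -E 'force|posi'
python3 -m creep '[{"translation":[0,0,0.001],"rot":[0,0,0],"jaw":0.03},{"translation":[0,0,0],"rot":[0,0,0],"jaw":0.03}]' 50 | grep -E 'force|posi'
python3 -m creep '[{"translation":[0,0,0.001],"rot":[0,0,0],"jaw":0.03},{"translation":[0,0,0],"rot":[0,0,0],"jaw":0.03}]' 50 | grep -E 'force|posi'
```

```text
position: [0.5651, -0.0896, 0.1957]
force: [-0.8, 0.6, -2.4]
position: [0.5653, -0.0895, 0.1949]
force: [0.0, -0.6, -2.4]
position: [0.5653, -0.0895, 0.194]
force: [0.0, 0.9, -2.7]
```

```bash

python3 -m creep '[{"translation":[0,0,0.001],"rot":[0,0,0],"jaw":0.03},{"translation":[0,0,0],"rot":[0,0,0],"jaw":0.03}]' 50 | grep -E 'force|posi'
python3 -m creep '[{"translation":[0,0,0.001],"rot":[0,0,0],"jaw":0.03},{"translation":[0,0,0],"rot":[0,0,0],"jaw":0.03}]' 50 | grep -E 'force|posi'
python3 -m creep '[{"translation":[0,0,0.001],"rot":[0,0,0],"jaw":0.03},{"translation":[0,0,0],"rot":[0,0,0],"jaw":0.03}]' 50 | grep -E 'force|posi'
python3 - <<'E'
from h import *
import cv2
im=optics.get_image('wrist')
a=cv2.resize(optics.get_image('scene')[90:180,220:310,::-1],(400,400),interpolation=cv2.INTER_CUBIC); b=cv2.resize(im[140:240,266:366,::-1],(400,400),interpolation=cv2.INTER_CUBIC)
cv2.imwrite('pics/c19.png',np.hstack([a,b]))
E
```

```text
position: [0.5654, -0.0895, 0.193]
force: [-0.0, 1.0, -2.3]
position: [0.5658, -0.0896, 0.1923]
force: [1.4, 0.8, -1.7]
position: [0.566, -0.0897, 0.1917]
force: [0.6, -0.5, 5.4]
```

View pics/c19.png

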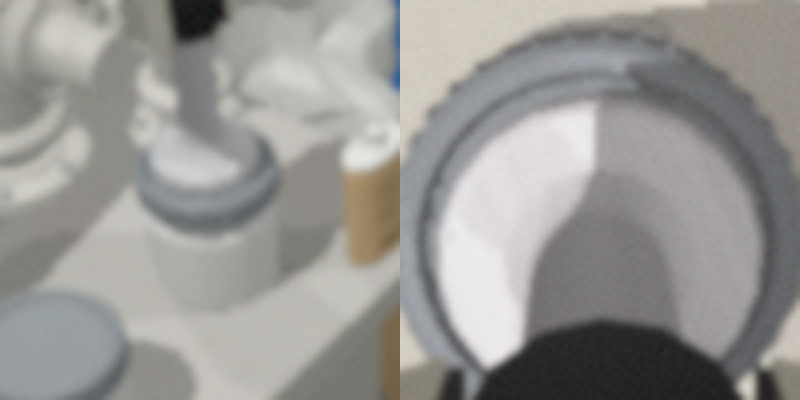

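```bash

python3 -m creep '[{"translation":[0,0,0.001],"rot":[0,0,0],"jaw":0.03},{"translation":[0,0,0],"rot":[0,0,0],"jaw":0.03}]' 50 | grep -E 'force|posi'
python3 -m creep '[{"translation":[0,0,0.001],"rot":[0,0,0],"jaw":0.03},{"translation":[0,0,0],"rot":[0,0,0],"jaw":0.03}]' 50 | grep -E 'force|posi'
python3 - <<'E'
from h import *
import cv2
im=optics.get_image('wrist')
a=cv2.resize(optics.get_image('scene')[90:180,220:310,::-1],(400,400),interpolation=cv2.INTER_CUBIC); b=cv2.resize(im[140:240,266:366,::-1],(400,400),interpolation=cv2.INTER_CUBIC)
cv2.imwrite('pics/c20.png',np.hstack([a,b]))
E
```

```text
position: [0.566, -0.0898, 0.1909]
force: [0.2, -0.5, 7.9]
position: [0.5657, -0.0898, 0.1897]
force: [-0.6, 0.7, 5.6]
```

View pics/c20.png

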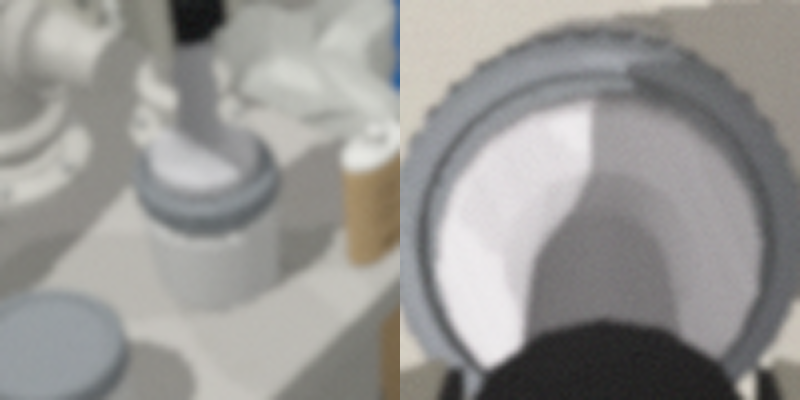

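```bash

python3 -m creep '[{"translation":[0,0,0.001],"rot":[0,0,0],"jaw":0.03},{"translation":[0,0,0],"rot":[0,0,0],"jaw":0.03}]' 50 | grep -E 'force|posi'
python3 -m creep '[{"translation":[0,0,0.001],"rot":[0,0,0],"jaw":0.03},{"translation":[0,0,0],"rot":[0,0,0],"jaw":0.03}]' 50 | grep -E 'force|posi'
python3 -m creep '[{"translation":[0,0,0.001],"rot":[0,0,0],"jaw":0.03},{"translation":[0,0,0],"rot":[0,0,0],"jaw":0.03}]' 50 | grep -E 'force|posi'
```

```text
position: [0.5648, -0.0894, 0.1877]
force: [-0.0, -0.3, -3.5]
position: [0.5646, -0.0894, 0.1864]
force: [0.3, -1.1, -2.6]
position: [0.5649, -0.0895, 0.1856]
force: [0.7, 0.6, -3.4]
```

```bash

python3 - <<'E'
from h import *
import cv2
im=optics.get_image('wrist')
a=cv2.resize(optics.get_image('scene')[90:180,220:310,::-1],(400,400),interpolation=cv2.INTER_CUBIC); b=cv2.resize(im[140:240,266:366,::-1],(400,400),interpolation=cv2.INTER_CUBIC)
cv2.imwrite('pics/c21.png',np.hstack([a,b]))
E
```

```text
(no output)
```

View pics/c21.png

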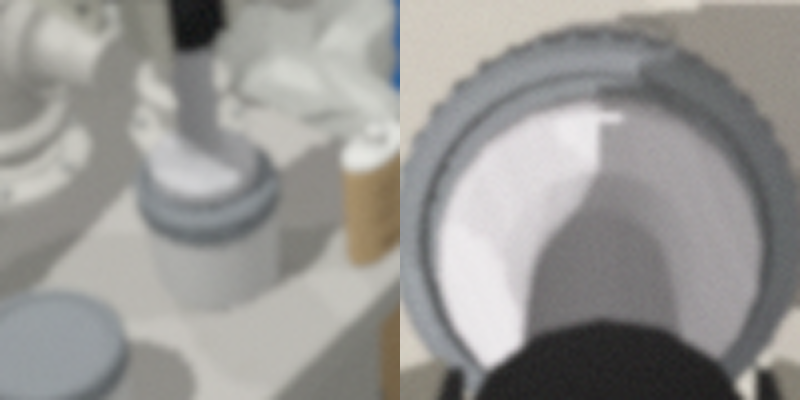

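```bash

python3 -m creep '[{"translation":[0,0,0.0015],"rot":[0,0,0],"jaw":0.03},{"translation":[0,0,0.001],"rot":[0,0,0],"jaw":0.03},{"translation":[0,0,0],"rot":[0,0,0],"jaw":0.03}]' 50 | grep -E 'force|posi'
python3 -m creep '[{"translation":[0,0,0.001],"rot":[0,0,0],"jaw":0.03},{"translation":[0,0,0],"rot":[0,0,0],"jaw":0.03}]' 50 | grep -E 'force|posi'
python3 -m creep '[{"translation":[0,0,0.001],"rot":[0,0,0],"jaw":0.03},{"translation":[0,0,0],"rot":[0,0,0],"jaw":0.03}]' 50 | grep -E 'force|posi'
python3 -m creep '[{"translation":[0,0,0.001],"rot":[0,0,0],"jaw":0.03},{"translation":[0,0,0],"rot":[0,0,0],"jaw":0.03}]' 50 | grep -E 'force|posi'
```

```text
position: [0.5651, -0.0895, 0.1833]
force: [-0.1, 1.3, -2.7]
position: [0.5653, -0.0897, 0.1828]
force: [-1.8, 0.2, 1.1]
position: [0.5658, -0.0899, 0.1827]
force: [-3.4, 0.1, 9.4]
position: [0.5663, -0.0902, 0.1827]
force: [-6.1, 1.1, 19.6]
```

```bash

python3 -m creep '[{"translation":[0,0,-0.003],"rot":[0,0,0],"jaw":0.03},{"translation":[0,0,-0.01],"rot":[0,0,0],"jaw":0.03},{"translation":[0,0,-0.025],"rot":[0,0,0],"jaw":0.03},{"translation":[0,0,-0.025],"rot":[0,0,0],"jaw":0.03},{"translation":[-0.02,-0.005,0],"rot":[0,0,0],"jaw":0.03},{"translation":[-0.035,-0.01,0],"rot":[0,0,0],"jaw":0.03},{"translation":[-0.035,-0.01,0],"rot":[0,0,0],"jaw":0.03},{"translation":[-0.02,-0.005,0],"rot":[0,0,0],"jaw":0.03},{"translation":[0,0,0],"rot":[0,0,0],"jaw":0.03}]' 50 | grep -E 'force|posi'
python3 - <<'E'
from h import *
import cv2,pickle
W=optics.camera_info('wrist');pickle.dump(W,open('w22.pkl','wb'))
im=optics.get_image('wrist');cv2.imwrite('pics/w22.png',im[:,:,::-1]); s=optics.get_image('scene')[:,:,::-1]; cv2.imwrite('pics/s22.png',s)
from lidfit import drawlid
S=optics.camera_info('scene'); s=np.ascontiguousarray(s)
cv2.imwrite('pics/c22.png',np.hstack([drawlid(S,s,[],(250,155),(60,55),3.3),drawlid(S,s,[(.5636,-.0895,.0605,(0,255,0))],(250,155),(60,55),3.3)]))
E
python3 tgt.py .474 -.3695 .247 90
```

```text
position: [0.5327, -0.2056, 0.2447]
force: [0.2, -0.6, -2.6]
shift tool [-0.1695 -0.06   -0.0031] rotvec deg [-0.05 -0.01 -0.24]
```

View pics/c22.png

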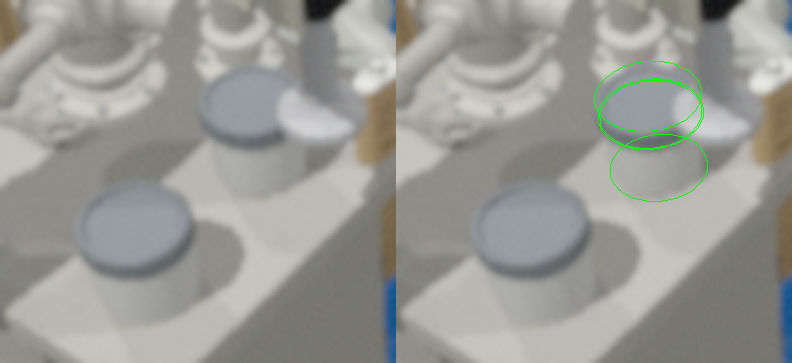

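View pics/w22.png

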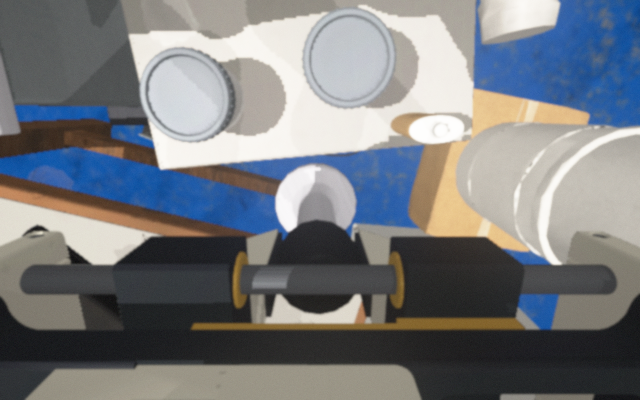

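```bash

python3 -m creep '[{"translation":[-0.02,-0.007,0],"rot":[0,0,-0.2],"jaw":0.03},{"translation":[-0.036,-0.013,0],"rot":[0,0,0],"jaw":0.03},{"translation":[-0.036,-0.013,0],"rot":[0,0,0],"jaw":0.03},{"translation":[-0.036,-0.013,0],"rot":[0,0,0],"jaw":0.03},{"translation":[-0.03,-0.01,0],"rot":[0,0,0],"jaw":0.03},{"translation":[-0.011,-0.004,0.01],"rot":[0,0,0],"jaw":0.03},{"translation":[0,0,0.03],"rot":[0,0,0],"jaw":0.03},{"translation":[0,0,0.035],"rot":[0,0,0],"jaw":0.03},{"translation":[0,0,0.035],"rot":[0,0,0],"jaw":0.03},{"translation":[0,0,0.012],"rot":[0,0,0],"jaw":0.03},{"translation":[0,0,0],"rot":[0,0,0],"jaw":0.03},{"translation":[0,0,0],"rot":[0,0,0],"jaw":0.03}]' 50 | grep -E 'force|posi'; python3 rec.py; python3 tgt.py .474 -.3695 .1071 90
```

```text
position: [0.476, -0.3681, 0.1222]
force: [0.3, 0.2, -1.0]
t 28.93 q [ 0.092  0.602  0.717  1.805 -0.486  0.92   1.029] p [ 0.476  -0.3681  0.1222] xaz 90.2 tool z [-0.001  0.    -1.   ] F [ 0.3  0.2 -1. ] w 0.42
shift tool [-0.0014 -0.0019  0.0151] rotvec deg [-0.08 -0.01  0.16]
```

```bash

python3 -m creep '[{"translation":[0,0,0.007],"rot":[0,0,0],"jaw":0.03},{"translation":[0,0,0.005],"rot":[0,0,0],"jaw":0.03},{"translation":[0,0,0],"rot":[0,0,0],"jaw":0.03},{"translation":[0,0,0],"rot":[0,0,0],"jaw":0.03}]' 50 | grep -E 'force|posi'
python3 -m creep '[{"translation":[0,0,0.0015],"rot":[0,0,0],"jaw":0.03},{"translation":[0,0,0],"rot":[0,0,0],"jaw":0.03}]' 50 | grep -E 'force|posi'
python3 -m creep '[{"translation":[0,0,0.001],"rot":[0,0,0],"jaw":0.03},{"translation":[0,0,0],"rot":[0,0,0],"jaw":0.03}]' 50 | grep -E 'force|posi'
```

```text
position: [0.4755, -0.3686, 0.1102]
force: [0.5, 0.6, -3.5]
position: [0.4753, -0.3686, 0.1084]
force: [0.2, 0.2, -3.8]
position: [0.4752, -0.3686, 0.1072]
force: [0.9, -1.2, -2.7]
```

```bash

python3 -m creep '[{"translation":[0,0,0.001],"rot":[0,0,0],"jaw":0.03},{"translation":[0,0,0],"rot":[0,0,0],"jaw":0.03},{"translation":[0,0,0],"rot":[0,0,0],"jaw":0.03}]' 50 | grep -E 'force|posi'
python3 -m creep '[{"translation":[0,0,0.0005],"rot":[0,0,0],"jaw":0.03},{"translation":[0,0,0],"rot":[0,0,0],"jaw":0.03},{"translation":[0,0,0],"rot":[0,0,0],"jaw":0.03}]' 50 | grep -E 'force|posi'
```

```text
position: [0.4752, -0.3692, 0.107]
force: [-2.3, 1.8, 5.6]
position: [0.4752, -0.3694, 0.107]
force: [-3.8, 0.3, 10.8]
```

Foot on the bench. Release and go up.

```bash

python3 -m creep '[{"translation":[0,0,-0.0008],"rot":[0,0,0],"jaw":0.0918},{"translation":[0,0,0],"rot":[0,0,0],"jaw":0.0918},{"translation":[0,0,0],"rot":[0,0,0],"jaw":0.0918},{"translation":[0,0,0],"rot":[0,0,0],"jaw":0.0918},{"translation":[0,0,0],"rot":[0,0,0],"jaw":0.0918},{"translation":[0,0,0],"rot":[0,0,0],"jaw":0.0918},{"translation":[0,0,0],"rot":[0,0,0],"jaw":0.0918},{"translation":[0,0,0],"rot":[0,0,0],"jaw":0.0918}]' 30 | grep -E 'force|posi|width'
python3 -m creep '[{"translation":[0,0,-0.01],"rot":[0,0,0],"jaw":0.0918},{"translation":[0,0,-0.03],"rot":[0,0,0],"jaw":0.0918},{"translation":[0,0,-0.04],"rot":[0,0,0],"jaw":0.0918},{"translation":[0,0,-0.04],"rot":[0,0,0],"jaw":0.0918},{"translation":[0,0,-0.03],"rot":[0,0,0],"jaw":0.0918},{"translation":[0,0,0],"rot":[0,0,0],"jaw":0.0918}]' | grep -E 'force|posi|width'
python3 - <<'E'
from h import *
import cv2
cv2.imwrite('pics/s23.png',optics.get_image('scene')[:,:,::-1]);cv2.imwrite('pics/w23.png',optics.get_image('wrist')[:,:,::-1]); print(arm.observe()['clock'])
E
```

```text
position: [0.4752, -0.3685, 0.1064]
force: [-0.7, 0.5, -0.4]
width: 0.95
position: [0.4768, -0.3713, 0.2637]
force: [-0.8, -0.0, 0.3]
width: 1.004
31.3667
```

View pics/s23.png

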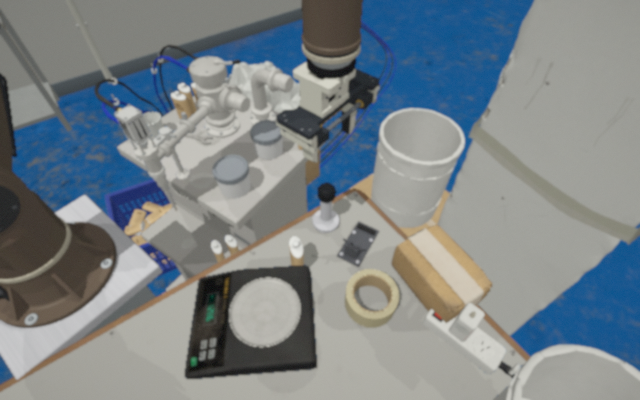

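View pics/w23.png

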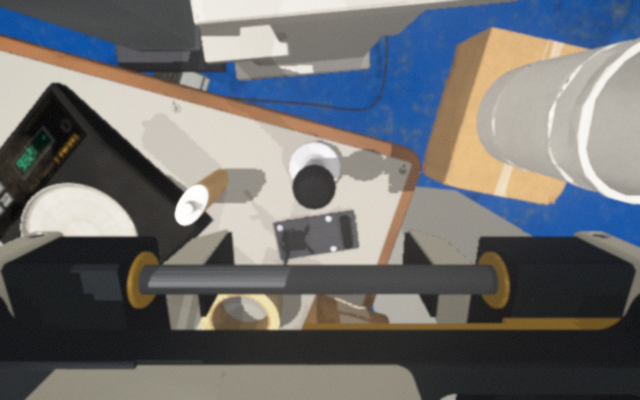

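Scene: press upright at (326,210), both lids down on their pots at (266,132) and (231,170), bottles and tape in place; the wrist view shows the press standing alone at (315,175). Handing in.

```bash
python3 -c "
from cell import arm
arm.sign_off()"
```

```text
the job is handed in; nothing more can be done
```

The loose lid is pressed home, and the press stands upright and released on the packing table at about (0.475, -0.369). I handed the job in at 31.4 s of the 48 s. The sign-off gives no verdict.

**What I did**
- I lifted the press from its rest by the stem, stood it upright on the packing table and let go.
- I took it again straight from above by the black grip and set its foot inside the rim of the lid at about (0.564, -0.090), the pot further from the robot.
- The lid gave way; the highest force I read before that was about 10 N. I then followed it down to a solid stop at about 20 N, with the press contact 10 mm lower than at first touch.
- I set the press back on the table, opened the gripper and withdrew upward.

**Last checks**
- **Lid:** after the press, the scene view matches the closed-lid height of 60.5 mm, and the white neck gap that showed under it has gone.
- **Press:** it stands upright and clear of the gripper, and the force read about zero after release.
- **Other things:** in the last picture the other pot, the near bottle and the tape look where they were. The gripper hides the far bottle there, but it was in place in the view just after pressing.

**What disagreed**
- Judged by ring size alone, the wrist camera put the loose lid's flat top at 80 mm, between the loose height (85.5 mm) and the closed height (75.5 mm). I chose which lid was loose from the scene view and the visible neck gap instead.
- Views of the lid centre and of the standing press differed by about 1 to 3 mm.
- I saw some sideways force, up to 6 N, while pressing the lid to its stop.

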